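# Seat the bottle-carrier plate on the analyser's locating pin

## Task

Fit the loose yellow carrier plate into the analyser's blue-railed loading guide. Lay it between the rails with its black handle on the near side and its hole still short of the steel pin, so that the plate rides on top of the pin; then slide it gently away from you along the guide until the hole finds the pin and the plate drops flat on the guide floor, and let go. Never force the plate against the guide or pin (no more than 15 N), and leave everything else on the bench where it is.

Things in the scene. Friction and masses are not known exactly. Their poses are not given: they have to be found in the camera images.
- plate: The loose plate, about 0.16 kg: yellow, 150 long (its x) x 64 wide (its y) x 6 mm thick, blue stripe across its +x end. Origin at the centre of its underside. An upright black handle stands on it at x = -20 mm; a round 13 mm hole goes through it at x = +20 mm. It starts flat on the bench, +x end pointing roughly away from the robot.
- plate_grip (a point): Centre of the plate's black handle, a block 16 (plate x) x 36 (plate y) x 36 mm tall standing on the plate's top. This point lies 24 mm above the plate's underside, 18 mm below the handle's top and 40 mm behind the hole (plate -x). Axes as the plate's.
- plate_hole (a point): Centre of the plate's hole, level with the underside. Axes as the plate's.
- guide: The fixed loading guide: white base 260 (x) x 150 (y) x 12 mm, origin at the centre of its underside, x roughly away from the robot, black floor, two blue rails along x. It carries a fixed upright steel pin midway between the rails: 10 mm diameter, 6 mm high above the floor (the base's top), top edge chamfered.
- guide_rails (a point): Point on the guide floor at the middle of the rails. Each rail is 160 mm long (80 mm either way along x); they are 66.4 mm apart inside, straight for 10 mm above the floor, then lips lean outwards up to 22 mm above it, opening the mouth to about 80 mm, so a plate let down a few mm off centre is led in. Both ends are open.
- guide_mark (a point): Point on the guide floor between the rails, 20 mm along x from the rails' middle. The pin is set anywhere within 16 mm of it along guide x (its place is not reported). With the hole 12 to 48 mm short of the pin the plate rides on it, near edge on the floor, tilted 2 to 4 degrees, and slides by 0.5 to 2.5 N (jerks read more). Once dropped over the pin it has under 2 mm of play either way.
- bottle_a: Bystander, to be left alone: small white reagent bottle with a blue cap, 34 mm across, 75 tall; origin at the centre of its underside.
- bottle_b: Bystander, to be left alone: small white reagent bottle with a white cap, 34 mm across, 75 tall; origin at the centre of its underside.
- bottle_c: Bystander, to be left alone: small white reagent bottle with an orange cap, 34 mm across, 75 tall; origin at the centre of its underside.
- jar: Bystander, to be left alone: amber jar, 54 mm across, 60 tall; origin at the centre of its underside.
- tip_box: Bystander, to be left alone: blue open tip box, 120 x 80 x 50 mm; origin at the centre of its underside.
- beaker: Bystander, to be left alone: clear beaker, 70 mm across, 90 tall; origin at the centre of its underside.
- driver: Bystander, to be left alone: green-handled screwdriver, 160 mm long, lying down; origin at the centre of its underside (its middle line).
There are look-alikes about, which are no part of the job. Of the things that look like the plate, take the one that is farthest from the robot's base at the start.

How it is judged:
By the outcome, as a careful person would: the job done as asked, in the order asked, and still so for the second after the job is handed in, with the robot touching nothing.
It also fails if it takes over 51 s, if anything falls off the work surface, if the arm or the gripper's body presses on something with over 40 N, if the wrist force passes 120 N, or if a joint passes its speed limit or range.

## Robot

A 6-joint arm with a two-finger parallel gripper is mounted at the origin on the work surface. World frame = base frame: x ahead of the robot, y to its left, z up, the work surface at z = 0. Lengths are in m, angles in rad, forces in N, time in s.
With the tool pointing down it reaches from about 0.3 to 0.75 m from the base axis. Payload 8.5 kg.
Tool frame: the origin (TCP) lies midway between the tips of the shut fingers; the grasp point (between the pads) lies 19 mm behind it; z points along the fingers, x is the direction in which the jaws open and shut, and the axes are right-handed (so a half turn about z gives the same grasp; the last joint's range is limited). The gripper opens to 85 mm and grips with 20 to 120 N. Pads are 22 mm wide; open, the fingers measure 114 mm over their backs; the gripper's body (76 mm by 85 mm) begins 54 mm behind the grasp point. The pads swing forward as they close: fully open they stand 13 mm farther back than shut.
Start: joints at [0.921, 0.381, 1.297, -0, 1.464, -0.215], TCP at [0.232, 0.499, 0.204] pointing down, gripper open.
Joint ranges: [-3.11, 3.11], [-0.89, 2.33], [0.22, 2.48], [-1.42, 4.56], [0.17, 2.85], [-2.88, 2.88]. Speed limits (rad/s): [2.39, 2.39, 3.14, 3.14, 3.14, 3.14].

## Interface

Orientations are given as [roll, pitch, yaw] about the fixed x, y, z axes, in that order (R = Rz(yaw) Ry(pitch) Rx(roll)).
In Python, from workcell import * gives the robot as it stands.
- The arm moves only by the tool apply_moves, never from a script. Its argument "series" is a list of rows, each an object with "dp": the shift along the tool's x, y, z in m, a list of three; "delta_rot": the turn, a rotation vector about the tool's x, y, z in degrees, a list of three; "claw": the closure, from 0 (fully open) to 1 (shut). In form: [{"dp": [dx, dy, dz], "delta_rot": [wx, wy, wz], "claw": claw}, ...]. A call has 1 to 12 rows; each row shifts and turns the commanded pose from where the row before left it, along the tool's axes as they then stand; what a row does not reach is not made up. A row lasts 1/8 s, in which the tool goes at most 62.5 mm and 10.7 degrees, less where a joint would pass 70% of its speed; a pose out of reach is approached as far as the arm can. A call with a gripper value outside its range is refused whole. The fingers move at their own pace and stop on an object; the grip force is fixed at half the most. Time passes only in rows, so rows that do not move let the fingers close. It gives the time, the measured TCP pose, the force and the opening at its end, in the units of the state.
- observe(): the state, without advancing time (a new reading comes with each control period).
- read_camera(name): name is "scene" or "top"; returns a dict with "frame" (420x560x3 uint8, red, green, blue), "intrinsics" (3x3 intrinsics, pixels), "camera_from_world" (4x4, takes a point from world to camera coordinates). Camera axes: x right, y up, looking along -z (the intrinsics and any distortion apply to the point x, -y, -z); pixel columns grow to the right and rows downward; lengths in m; the calibration is good to about 2 mm. A picture is of the moment at which its call begins. There is no depth.
- hand_in(): hands the job in, once; it reports no verdict.
Trained networks look in a picture, given as the dict that the camera call returned (one of the last four; its "shot" number tells which), for a name from the list of things; names that differ only in an ending like _2 or _b are one class to them, and where a whole thing is asked for, a point or a joint stands for the part that bears it (a point fixed in the world has none). Each returns a list of dicts, best first, with "p" (0 to 1); they miss things now and then, are a little off and sometimes report something else, mostly with a low value. They report only what shows in the picture. A call takes as long as a camera call. They do not tell look-alikes from the thing itself.
- search_frame(target, picture): "point" ([column, row] in pixels, amid what is visible of it).
- place_of(target, picture): "point" ([column, row] in pixels: a listed point, or the origin of a listed thing).
The state is a dict: "t": time; "joint_pos": joint angles; "qvel": joint speeds; "joint_efforts": joint torques, N m; "tool_pos": TCP position; "tool_rot": TCP orientation; "contact_force": force on the tool from outside, world axes, zero at the start; "wrist_torque": the same for the moment, N m; "opening": finger opening in m.
Only numpy, scipy, OpenCV 4.12 (cv2) and the standard library are available. Lean on these libraries where they do the work, as an engineer would, in place of code of your own. Each camera call takes 0.05 s, during which the arm holds its last target.

## Working session

There is one attempt and no reset: what is moved stays moved. The work goes in short steps, Python scripts to look and compute and a tool call to move; the robot and the scene stay as the last step left them, time stands still between calls to the robot, and variables do not carry over. Pictures are saved under pics/ and viewed, and the job is handed in when it is done.

Besides the shell and the picture viewer there is one more tool, called after "Emit:" by a JSON object that holds its "name" and its "arguments". apply_moves: Moves the arm, as the interface text tells. Its arguments: {"type":"object","properties":{"series":{"type":"array","items":{"type":"object","properties":{"dp":{"type":"array","items":{"type":"number"}},"delta_rot":{"type":"array","items":{"type":"number"}},"claw":{"type":"number"}}}}},"required":["series"]}

```bash
ls; mkdir -p pics; cat > h.py <<'E'
from workcell import *
import numpy as np, cv2
def save(n,im,s=1):
    im=cv2.cvtColor(im,cv2.COLOR_RGB2BGR)
    if s!=1: im=cv2.resize(im,None,fx=s,fy=s,interpolation=cv2.INTER_CUBIC)
    cv2.imwrite('pics/'+n+'.png',im)
def ray(pic,px,z):
    K=np.array(pic['intrinsics']);T=np.array(pic['camera_from_world'])
    d=np.linalg.inv(K)@np.array([px[0],px[1],1.]); d=np.array([d[0],-d[1],-d[2]])
    R=T[:3,:3];c=-R.T@T[:3,3];w=R.T@d
    return c+w*(z-c[2])/w[2]
def proj(pic,P):
    K=np.array(pic['intrinsics']);T=np.array(pic['camera_from_world'])
    c=T[:3,:3]@np.array(P)+T[:3,3]; q=K@np.array([c[0],-c[1],-c[2]]); return q[:2]/q[2]
E
python3 - <<'E'
from h import *
for n in ['scene','top']:
    p=read_camera(n); save(n+'0',p['frame'],1.4)
    print(n,{k:v for k,v in p.items() if k!='frame'})
    for t in ['plate','plate_grip','plate_hole','guide','guide_rails','guide_mark']:
        for r in place_of(t,p)[:4]:
            z={'plate_grip':.024,'guide_rails':.012,'guide_mark':.012}.get(t,0)
            print(t,np.round(r['point'],1),round(r['p'],2),np.round(ray(p,r['point'],z),4))
print(observe())
E
```

```text
pics
scene {'intrinsics': array([[387.8551336 ,   0.        , 270.65673922],
       [  0.        , 387.8551336 , 208.11120763],
       [  0.        ,   0.        ,   1.        ]]), 'camera_from_world': array([[ 0.21143056,  0.97736046, -0.00797761, -0.22947143],
       [-0.5863381 ,  0.13336329,  0.79901306,  0.25914932],
       [ 0.78198769, -0.1642582 ,  0.60126075, -1.53068518],
       [ 0.        ,  0.        ,  0.        ,  1.        ]]), 'shot': 1}
plate [137.3 193.2] 0.9 [ 0.2983 -0.2705  0.    ]
plate [277.6 223. ] 0.64 [0.5469 0.1371 0.    ]
plate [132.8 234.3] 0.57 [ 0.5059 -0.2712  0.    ]
plate [355.3 187.1] 0.24 [0.4217 0.4274 0.    ]
plate_grip [133.4 185.7] 0.9 [ 0.2887 -0.2782  0.024 ]
plate_grip [132.3 224.8] 0.57 [ 0.4934 -0.2683  0.024 ]
plate_grip [229.1 268.5] 0.53 [ 0.7209 -0.0249  0.024 ]
plate_hole [130.4 239.1] 0.69 [ 0.5255 -0.2764  0.    ]
plate_hole [141.7 197.6] 0.57 [ 0.3269 -0.2554  0.    ]
guide [272.8 220.7] 0.81 [0.5334 0.1258 0.    ]
guide [130.9 239.9] 0.17 [ 0.5293 -0.2748  0.    ]
guide_rails [276.  214.9] 0.61 [0.5236 0.1376 0.012 ]
guide_mark [
[... 963 characters left out ...]
02 0.012 ]
{'t': 0.7, 'joint_pos': array([ 9.20707206e-01,  3.80611856e-01,  1.29741264e+00,  2.02210072e-05,
        1.46359993e+00, -2.15291982e-01]), 'qvel': array([ 1.13566288e-03, -9.31533298e-04, -1.03175051e-05,  2.11816775e-03,
        2.48826869e-04, -1.60398298e-03]), 'joint_efforts': array([-2.13201980e-03, -4.48249662e+01, -2.31437373e+01, -3.62257806e-04,
        6.68809134e-04,  1.04479369e-05]), 'tool_pos': array([0.2316542 , 0.4988116 , 0.20381176]), 'tool_rot': array([-3.14156623e+00,  2.67411056e-05,  1.13599702e+00]), 'contact_force': array([-0.74497604, -0.47321477,  0.36202129]), 'wrist_torque': array([0.01256689, 0.02369063, 0.02285113]), 'opening': 0.08495961668026158}
```

View pics/scene0.png

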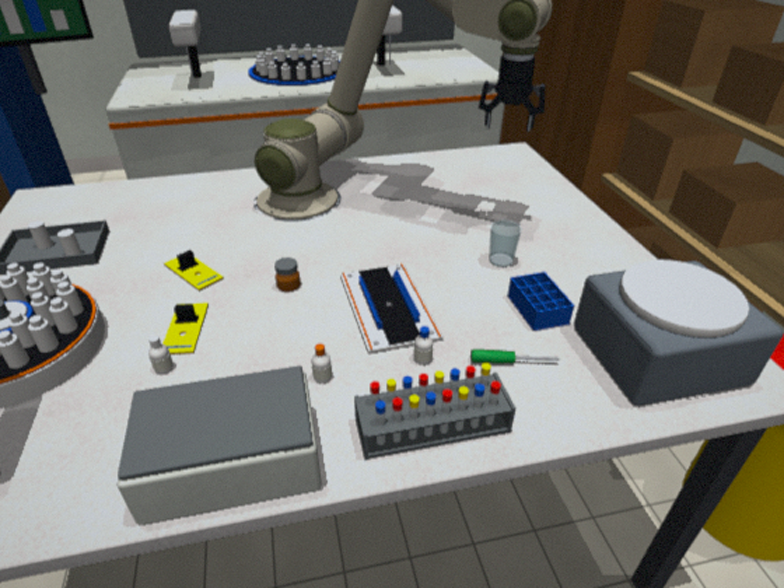

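View pics/top0.png

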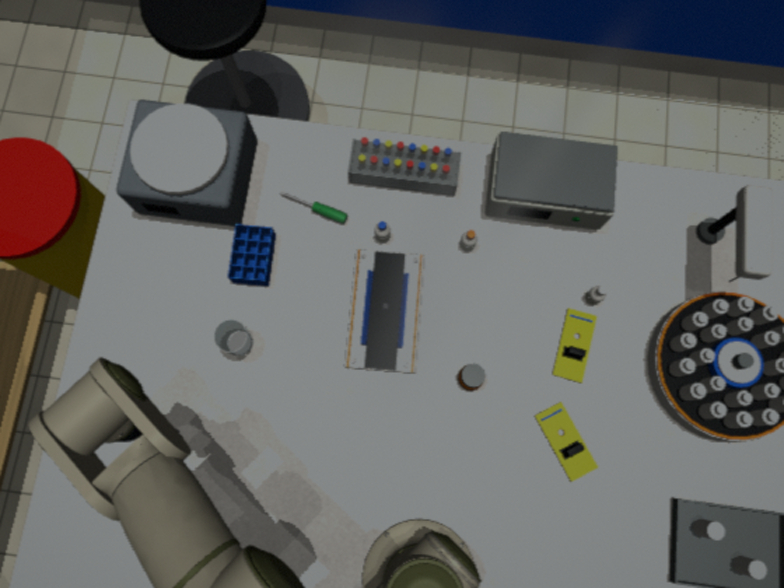

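The two look-alike plates are at top px (412,246) and (404,315), which is about 0.58 m and 0.40 m from the base. The farther one is meant, beside the white-capped bottle. I'll confirm it in an enlarged crop and measure the outlines.

```bash
python3 - <<'E'
from h import *
p=read_camera('top'); f=p['frame']
s=read_camera('scene'); g=s['frame']
np.savez('p0.npz',top=f,scene=g)
save('crop_plate',f[205:350,370:470],4); save('crop_guide',f[170:275,235:315],6)
save('crop_sc',g[160:270,100:320],3.5)
for nm,pic in (('top',p),('scene',s)):
    hsv=cv2.cvtColor(pic['frame'],cv2.COLOR_RGB2HSV)
    m=cv2.inRange(hsv,(24,120,80),(36,255,255))
    n,l,st,c=cv2.connectedComponentsWithStats(m)
    for i in range(1,n):
        if st[i,4]>150:
            cnt=max(cv2.findContours((l==i).astype(np.uint8),0,2)[0],key=cv2.contourArea)
            print(nm,st[i],c[i].round(1))
            W=np.array([ray(pic,q[0],.006)[:2] for q in cnt])
            (cx,cy),(w,h),a=cv2.minAreaRect((W*1000).astype(np.float32)); print('rect',cx,cy,w,h,a)
    m=cv2.inRange(hsv,(105,120,50),(125,255,255))
    n,l,st,c=cv2.connectedComponentsWithStats(m)
    for i in range(1,n):
        if st[i,4]>20: print(nm,'blue',st[i],c[i].round(1),ray(pic,c[i],.01).round(4))
E
```

```text
top [395 221  31  52 859] [410.  246.4]
rect 504.487060546875 -273.5489196777344 62.946556091308594 149.09597778320312 81.74034118652344
top [383 288  44  55 949] [403.9 315.4]
rect 301.0700378417969 -268.6651611328125 148.4384002685547 62.49679946899414 34.652427673339844
top blue [ 191    0  369   48 9627] [427.5  15.7] [ 1.2916 -0.2761  0.01  ]
top blue [163 159  33  42 784] [179.5 181.2] [0.6112 0.4438 0.01  ]
top blue [271 158   5   6  21] [272.6 160.5] [0.7152 0.1698 0.01  ]
top blue [258 194   9  52 176] [262.  219.2] [0.5264 0.1765 0.01  ]
top blue [509 241  37  36 300] [526.4 258.5] [ 0.5116 -0.6171  0.01  ]
scene [118 184  41  23 422] [139.1 195. ]
rect 305.00830078125 -268.23248291015625 151.75241088867188 64.41987609863281 34.73761749267578
scene [117 216  32  37 585] [132.2 236.4]
rect 508.13330078125 -272.36846923828125 64.87653350830078 153.43911743164062 81.5218734741211
scene [ 502  303   58   98 3446] [539.  359.1]
rect 1070.0465087890625 587.29931640625 88.32978820800781 278.2611999511719 30.269773483276367
scene blue [ 17   0  16  23 206] [24.3 10.8] [-3.0956 -1.4
[... 166 characters left out ...]
lue [281 193  19  37 198] [289.7 211.6] [0.5147 0.1813 0.01  ]
scene blue [ 363  195   47   41 1298] [385.6 214.7] [0.5912 0.4516 0.01  ]
scene blue [257 197  17  38 162] [264.8 216.4] [0.5208 0.1048 0.01  ]
scene blue [ 14 215  10  12  51] [ 19.8 220.1] [ 0.3799 -0.5949  0.01  ]
scene blue [300 233   6   8  42] [302.6 236.6] [0.6315 0.1877 0.01  ]
scene blue [322 263   6   9  43] [324.5 267. ] [0.7542 0.2095 0.01  ]
scene blue [288 269   6   9  43] [290.6 272.4] [0.7534 0.1222 0.01  ]
scene blue [339 274   7   9  58] [341.9 277.9] [0.7985 0.2388 0.01  ]
scene blue [304 280   8   9  57] [307.2 283.9] [0.7983 0.1515 0.01  ]
scene blue [268 286   8  10  60] [271.3 290.1] [0.7984 0.0636 0.01  ]
```

View pics/crop_plate.png

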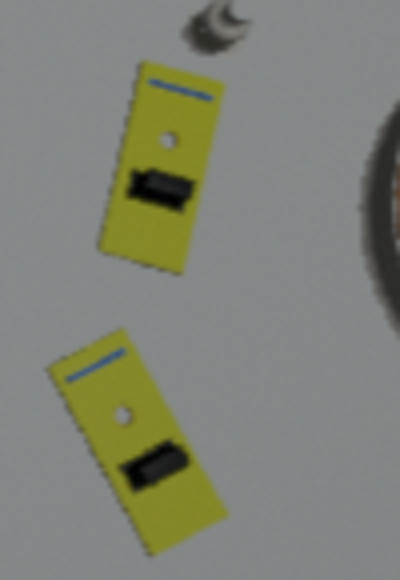

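View pics/crop_guide.png

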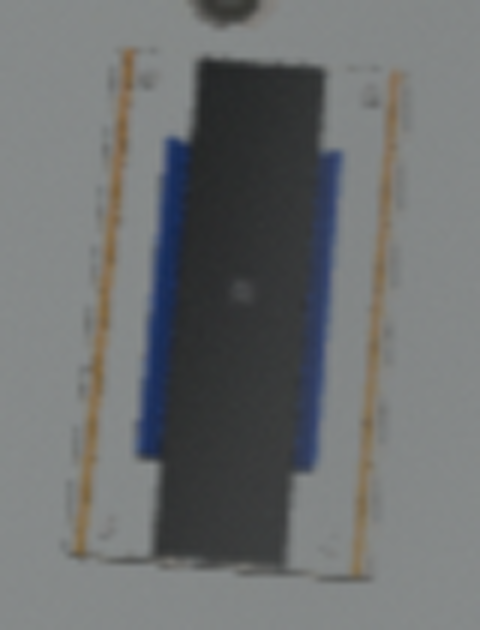

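View pics/crop_sc.png

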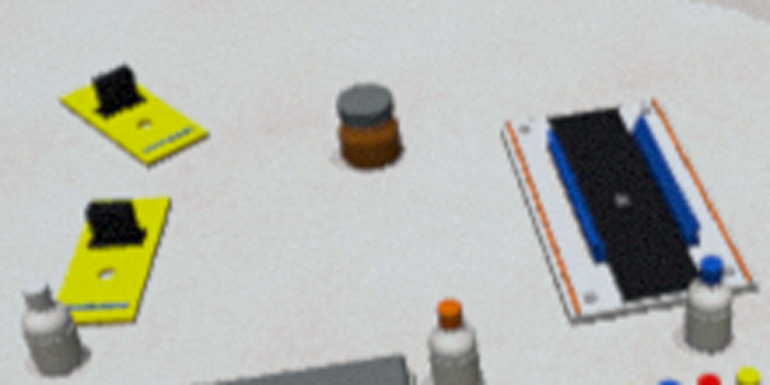

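The crop confirms it: the far plate has its handle at top px (409,251), its hole at (412,240) and its stripe at the far end. The pin shows at top px (275,218) and scene px (278,217). Next I'll measure the guide, pin and handle.

```bash
cat >> h.py <<'E'
def blob(pic,lo,hi,box,amin=15):
    """components inside box (c0,r0,c1,r1)"""
    hsv=cv2.cvtColor(pic['frame'],cv2.COLOR_RGB2HSV); m=cv2.inRange(hsv,lo,hi)
    k=np.zeros_like(m); c0,r0,c1,r1=box; k[r0:r1,c0:c1]=1; m=m*k
    n,l,st,c=cv2.connectedComponentsWithStats(m)
    return [(st[i],c[i],(l==i).astype(np.uint8)) for i in range(1,n) if st[i,4]>=amin]
def wrect(pic,mask,z):
    cnt=max(cv2.findContours(mask,0,2)[0],key=cv2.contourArea)
    W=np.array([ray(pic,q[0],z)[:2] for q in cnt])
    return cv2.minAreaRect((W*1000).astype(np.float32))
E
python3 - <<'E'
from h import *
p=read_camera('top'); s=read_camera('scene')
for pic,pin in ((p,(275.3,218.5)),(s,(277.7,217.1))):
    print('pin',ray(pic,pin,.018).round(4))
for pic,box in ((p,(235,165,315,280)),(s,(235,180,320,255))):
    print('--')
    for st,c,m in blob(pic,(0,0,0),(180,120,105),box,200): print('dark',st,c.round(1),wrect(pic,m,.012))
    for st,c,m in blob(pic,(3,90,90),(20,255,255),box,15): print('orange',st,c.round(1),wrect(pic,m,.012))
    for st,c,m in blob(pic,(105,110,40),(128,255,255),box,60): print('blue',st,c.round(1),wrect(pic,m,.012))
for pic,box in ((p,(395,235,425,270)),(s,(115,205,155,245))):
    for st,c,m in blob(pic,(0,0,0),(180,255,60),box,20): print('handle',st,c.round(1),ray(pic,c,.024))
for n in ['bottle_a','bottle_b','jar']:
  for pic in (p,s):
    print(n,[(np.round(r['point']),round(r['p'],2),ray(pic,r['point'],0).round(3)[:2]) for r in place_of(n,pic)[:4]])
for pic in (p,s):
  for t,z in(('plate',0),('plate_grip',.024),('plate_hole',0),('guide',0),('guide_rails',.012),('guide_mark',.012)):
    print(t,[(round(r['p'],2),ray(pic,r['point'],z).round(4)[:2]) for r in place_of(t,pic)[:2]])
E
```

```text
pin [0.532  0.1368 0.018 ]
pin [0.5422 0.1384 0.018 ]
--
dark [ 253  179   38   87 2042] [275.2 222.7] ((523.8729858398438, 140.15087890625), (263.1439514160156, 91.2825698852539), 0.7095564007759094)
blue [258 193   9  53 188] [262.  218.9] ((527.2896118164062, 176.63787841796875), (160.4497528076172, 12.092552185058594), 2.238178253173828)
blue [286 196   5  40  66] [288.3 215.4] ((548.3124389648438, 99.66665649414062), (120.9458236694336, 5.500924110412598), 2.6751909255981445)
--
dark [ 257  191   44   55 1101] [278.4 218.5] ((526.8103637695312, 139.76734924316406), (253.74118041992188, 65.22679138183594), 2.5327775478363037)
orange [287 189  28  52  75] [300.6 214.8] ((526.7307739257812, 207.28883361816406), (254.19215393066406, 4.079601764678955), 2.748345136642456)
orange [245 195  21  55  82] [255.3 222.9] ((531.1156005859375, 70.98806762695312), (256.73199462890625, 4.066897392272949), 2.8267598152160645)
blue [280 193  20  38 213] [289.6 211.8] ((510.717529296875, 179.90879821777344), (183.2406768798828, 18.36865234375), 2.961944580078125)
blue [257 197  17  38 171] [264.8 
[... 1143 characters left out ...]
.77, array([ 0.416, -0.055]))]
plate [(0.94, array([ 0.3004, -0.2646])), (0.76, array([ 0.5008, -0.2783]))]
plate_grip [(0.7, array([ 0.2769, -0.2764]))]
plate_hole [(0.98, array([ 0.5188, -0.2891]))]
guide [(0.67, array([0.5245, 0.1224]))]
guide_rails [(0.64, array([0.5311, 0.1421]))]
guide_mark [(0.9, array([0.5486, 0.1414]))]
plate [(0.83, array([ 0.5071, -0.2774]))]
plate_grip [(0.95, array([ 0.4885, -0.264 ])), (0.67, array([ 0.2891, -0.2794]))]
plate_hole [(0.73, array([ 0.539 , -0.2673])), (0.64, array([ 0.3248, -0.2648]))]
guide [(0.65, array([0.5347, 0.1399])), (0.16, array([0.6871, 0.1695]))]
guide_rails [(0.97, array([0.5123, 0.1402]))]
guide_mark [(0.81, array([0.5582, 0.1347]))]
```

Emit:
{"name": "apply_moves", "arguments": {"series": [{"delta_rot": [0,0,10.5],"claw": 0},{"delta_rot": [0,0,10.5],"claw": 0},{"delta_rot": [0,0,10.5],"claw": 0},{"delta_rot": [0,0,10.5],"claw": 0},{"delta_rot": [0,0,10.5],"claw": 0},{"delta_rot": [0,0,10.5],"claw": 0},{"delta_rot": [0,0,10.5],"claw": 0},{"dp": [0.0259,0.0516,0],"claw": 0},{"dp": [0.0259,0.0516,0],"claw": 0},{"dp": [0.0259,0.0516,0],"claw": 0},{"dp": [0.0259,0.0516,0],"claw": 0},{"dp": [0.0259,0.0516,0],"claw": 0}]}}

```text
schema error: expected keys dp, delta_rot, claw
```

```bash
cat >> h.py <<'E'
def plan(P,yaw_deg=None):
    """tool-frame shift from current TCP to world P; tool stays down"""
    from scipy.spatial.transform import Rotation as Rn
    o=observe(); R=Rn.from_euler('xyz',o['tool_rot']).as_matrix()
    d=R.T@(np.array(P)-o['tool_pos'])
    print('t',round(o['t'],2),'pos',o['tool_pos'].round(4),'rot',np.degrees(o['tool_rot']).round(2),'F',o['contact_force'].round(2),'open',round(o['opening'],4))
    print('tool shift',d.round(4),'norm',np.linalg.norm(d).round(4), 'turn z', None if yaw_deg is None else round(-(yaw_deg-np.degrees(o['tool_rot'][2])),2))
E
python3 -c "
from h import *
plan([.486,-.269,.13],-8.4)"
```

```text
t 1.8 pos [0.2317 0.4988 0.2038] rot [180.    -0.    65.09] F [ 0.08  0.52 -0.41] open 0.0854
tool shift [-0.5893  0.5541  0.0738] norm 0.8122 turn z 73.49
```

Emit:
{"name": "apply_moves", "arguments": {"series": [{"dp": [0,0,0],"delta_rot": [0,0,10.5],"claw": 0},{"dp": [0,0,0],"delta_rot": [0,0,10.5],"claw": 0},{"dp": [0,0,0],"delta_rot": [0,0,10.5],"claw": 0},{"dp": [0,0,0],"delta_rot": [0,0,10.5],"claw": 0},{"dp": [0,0,0],"delta_rot": [0,0,10.5],"claw": 0},{"dp": [0,0,0],"delta_rot": [0,0,10.5],"claw": 0},{"dp": [0,0,0],"delta_rot": [0,0,10.5],"claw": 0},{"dp": [0.0259,0.0516,0],"delta_rot": [0,0,0],"claw": 0},{"dp": [0.0259,0.0516,0],"delta_rot": [0,0,0],"claw": 0},{"dp": [0.0259,0.0516,0],"delta_rot": [0,0,0],"claw": 0},{"dp": [0.0259,0.0516,0],"delta_rot": [0,0,0],"claw": 0},{"dp": [0.0259,0.0516,0],"delta_rot": [0,0,0],"claw": 0}]}}

```text
t: 3.3
tool_pos: [0.3223, 0.223, 0.2041]
tool_rot: [-3.141, -0.001, -0.146]
contact_force: [1.7, 0.1, 0.3]
opening: 0.0852
```

```bash
python3 -c "
from h import *
plan([.486,-.269,.13],-8.4)"
```

```text
t 3.3 pos [0.3223 0.223  0.2041] rot [-1.7998e+02 -5.0000e-02 -8.3900e+00] F [1.74 0.1  0.28] open 0.0852
tool shift [0.2336 0.4629 0.0741] norm 0.5238 turn z 0.01
```

Emit:
{"name": "apply_moves", "arguments": {"series": [{"dp": [0.026,0.0514,0],"delta_rot": [0,0,0],"claw": 0},{"dp": [0.026,0.0514,0],"delta_rot": [0,0,0],"claw": 0},{"dp": [0.026,0.0514,0],"delta_rot": [0,0,0],"claw": 0},{"dp": [0.026,0.0514,0],"delta_rot": [0,0,0],"claw": 0},{"dp": [0.026,0.0514,0],"delta_rot": [0,0,0],"claw": 0},{"dp": [0.026,0.0514,0.01],"delta_rot": [0,0,0],"claw": 0},{"dp": [0.026,0.0514,0.02],"delta_rot": [0,0,0],"claw": 0},{"dp": [0.026,0.0514,0.02],"delta_rot": [0,0,0],"claw": 0},{"dp": [0.026,0.0514,0.02],"delta_rot": [0,0,0],"claw": 0},{"dp": [0,0,0.005],"delta_rot": [0,0,0],"claw": 0}]}}

```text
t: 4.55
tool_pos: [0.4859, -0.2702, 0.1268]
tool_rot: [-3.141, 0.002, -0.15]
contact_force: [0.3, -0.0, 0.2]
opening: 0.0854
```

```bash
python3 - <<'E'
from h import *
plan([.486,-.269,.02],-8.4)
p=read_camera('top'); s=read_camera('scene')
save('top1',p['frame'][200:290,370:460],5);save('sc1',s['frame'][160:270,80:200],5)
print(proj(p,[.486,-.269,.042]),proj(s,[.486,-.269,.042]))
E
```

```text
t 4.55 pos [ 0.4859 -0.2702  0.1268] rot [-1.7996e+02  1.0000e-01 -8.6100e+00] F [ 0.25 -0.01  0.16] open 0.0854
tool shift [ 1.000e-04 -1.100e-03  1.068e-01] norm 0.1068 turn z -0.21
[411.63804465 250.03969102] [130.76740534 218.20116524]
```

View pics/top1.png

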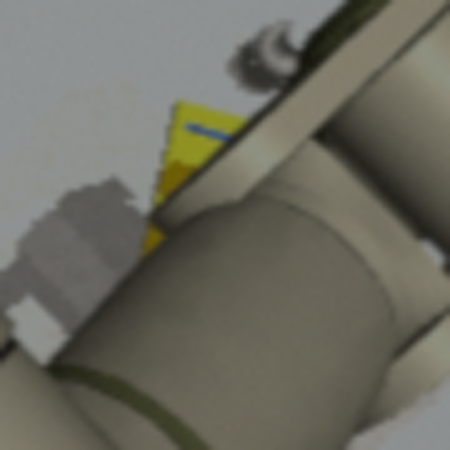

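View pics/sc1.png

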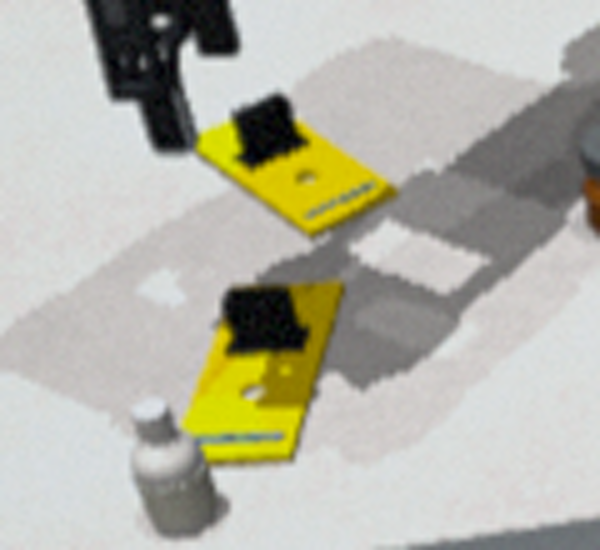

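The scene view shows the gripper above the far plate, with its handle at about (131,218), which matches the projected target. Descending.

Emit:
{"name": "apply_moves", "arguments": {"series": [{"dp": [0,-0.001,0.025],"delta_rot": [0,0,0],"claw": 0},{"dp": [0,0,0.025],"delta_rot": [0,0,0],"claw": 0},{"dp": [0,0,0.025],"delta_rot": [0,0,0],"claw": 0},{"dp": [0,0,0.02],"delta_rot": [0,0,0],"claw": 0},{"dp": [0,0,0.012],"delta_rot": [0,0,0],"claw": 0},{"dp": [0,0,0.007],"delta_rot": [0,0,0],"claw": 0},{"dp": [0,0,0],"delta_rot": [0,0,0],"claw": 0},{"dp": [0,0,0],"delta_rot": [0,0,0],"claw": 0}]}}

```text
t: 5.65
tool_pos: [0.4863, -0.2664, 0.0155]
tool_rot: [3.141, -0.001, -0.147]
contact_force: [0.4, -0.6, 0.5]
opening: 0.0855
```

```bash
python3 - <<'E'
from h import *
plan([.486,-.269,.013],-8.4)
s=read_camera('scene')
save('sc2',s['frame'][160:270,80:200],5)
E
```

```text
t 5.65 pos [ 0.4863 -0.2664  0.0155] rot [ 1.7997e+02 -6.0000e-02 -8.4100e+00] F [ 0.44 -0.65  0.52] open 0.0855
tool shift [0.0001 0.0026 0.0025] norm 0.0036 turn z -0.01
```

View pics/sc2.png

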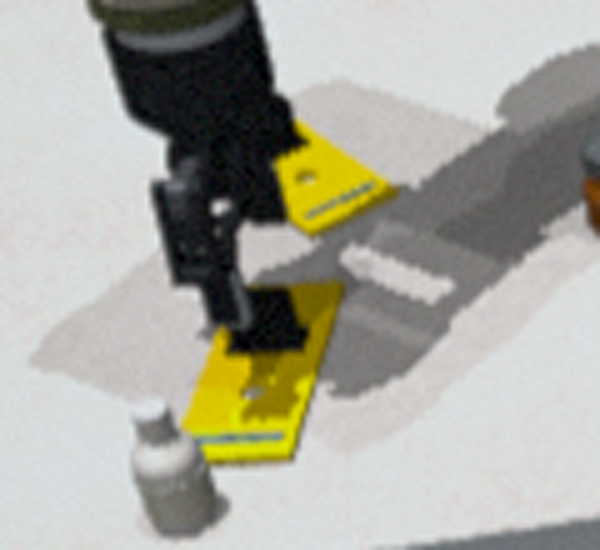

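```bash
python3 - <<'E'
from h import *
from scipy.spatial.transform import Rotation as Rn
s=read_camera('scene'); o=observe(); R=Rn.from_euler('xyz',o['tool_rot']).as_matrix()
im=cv2.resize(s['frame'][160:270,80:200],None,fx=6,fy=6,interpolation=cv2.INTER_CUBIC)
for v,col in (((0,0,-.013),(255,0,0)),((.0425,0,-.013),(0,255,0)),((-.0425,0,-.013),(0,0,255)),((0,0,-.073),(255,0,255))):
    q=proj(s,o['tool_pos']+R@np.array(v)); q2=((q-[80,160]+.5)*6).astype(int); cv2.circle(im,tuple(int(a) for a in q2),5,col,-1); print(v,q.round(1))
save('sc3',im)
E
```

```text
(0, 0, -0.013) [132.8 221.9]
(0.0425, 0, -0.013) [129.4 231.7]
(-0.0425, 0, -0.013) [136.  212.7]
(0, 0, -0.073) [127.9 204.7]
```

View pics/sc3.png

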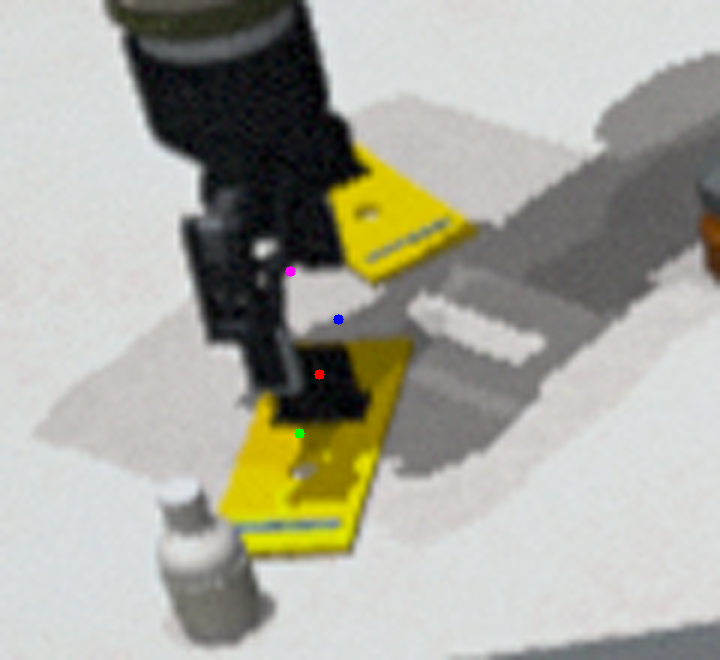

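The projected TCP doesn't match the gripper I see, which sits about (-4,-8) px away. I'll check this against the first pictures and the top camera before closing.

```bash
python3 - <<'E'
from h import *
from scipy.spatial.transform import Rotation as Rn
d=np.load('p0.npz')
s=read_camera('scene'); t=read_camera('top'); o=observe()
print(o['tool_pos'],o['joint_pos'].round(4))
def draw(im,pic,pos,rot,c0,r0,c1,r1,k,name):
    R=Rn.from_euler('xyz',rot).as_matrix()
    im=cv2.resize(im[r0:r1,c0:c1],None,fx=k,fy=k,interpolation=cv2.INTER_CUBIC)
    for v,col in (((0,0,0),(255,255,0)),((.0425,0,-.013),(0,255,0)),((-.0425,0,-.013),(0,0,255)),((0,0,-.073),(255,0,255)),((0,0,-.15),(255,128,0))):
        q=proj(pic,np.array(pos)+R@np.array(v)); q2=((q-[c0,r0]+.5)*k).astype(int); cv2.circle(im,tuple(int(a) for a in q2),4,col,-1)
    save(name,im)
draw(d['scene'],s,[.2317,.4988,.2038],[np.pi,0,1.136],310,0,430,110,6,'st_sc')
draw(t['frame'],t,o['tool_pos'],o['tool_rot'],350,200,470,300,6,'now_top')
E
```

```text
[ 0.4861036  -0.26635403  0.01516547] [-0.7149  0.594   1.5426  0.      1.0043 -0.568 ]
```

View pics/st_sc.png

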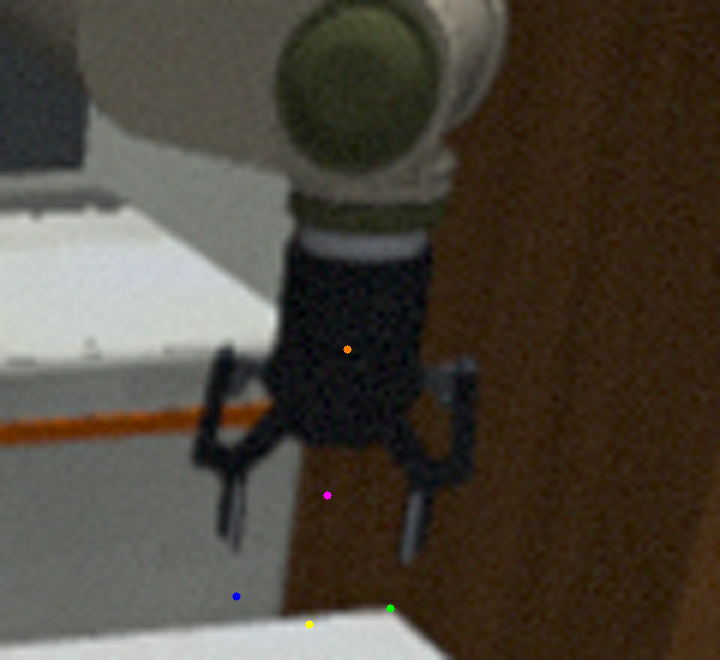

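View pics/now_top.png

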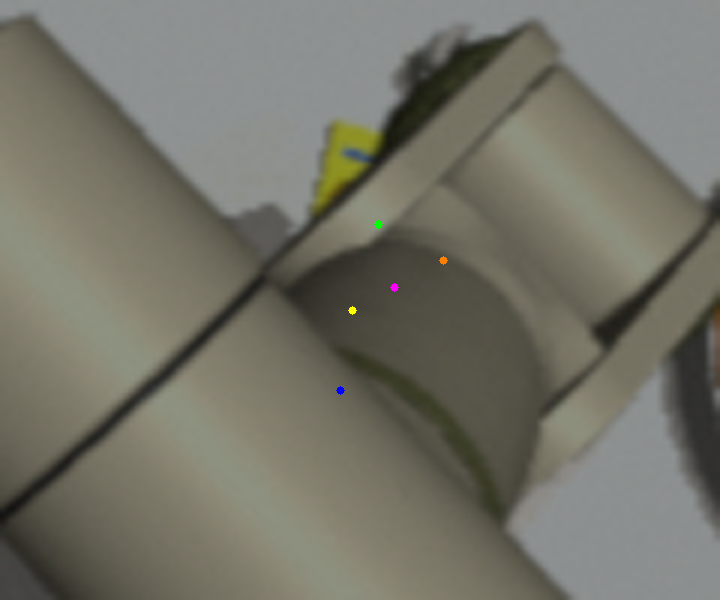

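The start picture shows the same offset: the gripper appears about 28 mm farther back along the tool axis than the reported TCP. I'll back off, shut the fingers in the clear and check where the tips really are.

Emit:
{"name": "apply_moves", "arguments": {"series": [{"dp": [0,0,-0.025],"delta_rot": [0,0,0],"claw": 0},{"dp": [0,0,-0.025],"delta_rot": [0,0,0],"claw": 0.3},{"dp": [0,0,-0.025],"delta_rot": [0,0,0],"claw": 1},{"dp": [0,0,0],"delta_rot": [0,0,0],"claw": 1},{"dp": [0,0,0],"delta_rot": [0,0,0],"claw": 1},{"dp": [0,0,0],"delta_rot": [0,0,0],"claw": 1},{"dp": [0,0,0],"delta_rot": [0,0,0],"claw": 1}]}}

```text
t: 6.72
tool_pos: [0.4858, -0.2661, 0.0891]
tool_rot: [-3.141, 0.001, -0.147]
contact_force: [-0.1, -0.8, 0.7]
opening: 0.0001
```

```bash
cat >> h.py <<'E'
def draw(pic,o,c0,r0,c1,r1,k,name,pts):
    from scipy.spatial.transform import Rotation as Rn
    R=Rn.from_euler('xyz',o['tool_rot']).as_matrix()
    im=cv2.resize(pic['frame'][r0:r1,c0:c1],None,fx=k,fy=k,interpolation=cv2.INTER_CUBIC)
    for v,col in pts:
        q=proj(pic,o['tool_pos']+R@np.array(v)); q2=((q-[c0,r0]+.5)*k).astype(int); cv2.circle(im,tuple(int(a) for a in q2),4,col,-1)
    save(name,im)
E
python3 - <<'E'
from h import *
s=read_camera('scene'); o=observe(); plan([.486,-.269,.013],-8.4)
draw(s,o,80,140,200,250,6,'shut',[((0,0,0),(255,255,0)),((0,0,-.028),(0,255,0)),((0,0,-.073),(255,0,255))])
E
```

```text
t 6.78 pos [ 0.4858 -0.2661  0.0893] rot [-1.7997e+02  5.0000e-02 -8.4100e+00] F [-0.23  0.23 -0.22] open -0.0
tool shift [0.0006 0.0029 0.0763] norm 0.0763 turn z -0.01
```

View pics/shut.png

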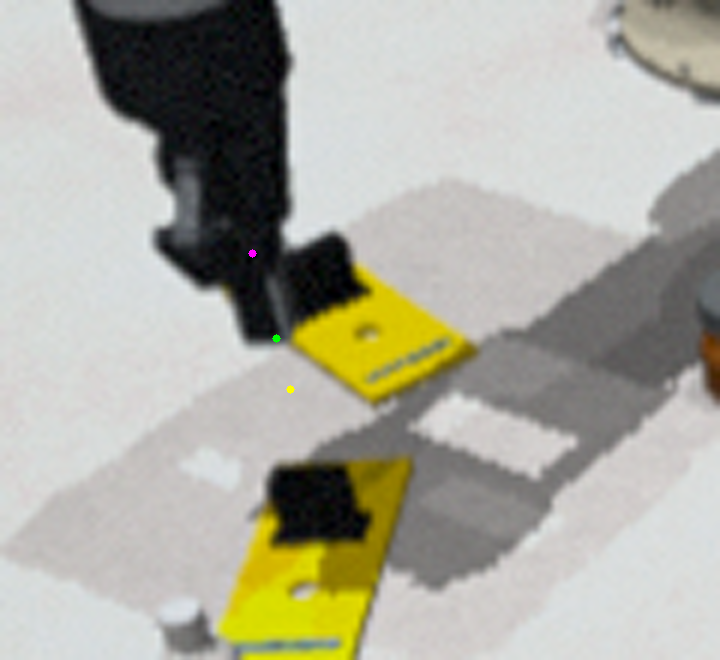

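The shut tips show at about crop (263,342), while the reported TCP projects to (290,389). The tips look some 25 mm higher than reported. I'll settle it with a gentle touch on bare bench beside the plate.

Emit:
{"name": "apply_moves", "arguments": {"series": [{"dp": [-0.0065,-0.0445,0.01],"delta_rot": [0,0,0],"claw": 1},{"dp": [-0.0065,-0.0445,0.02],"delta_rot": [0,0,0],"claw": 1},{"dp": [0,0,0.025],"delta_rot": [0,0,0],"claw": 1},{"dp": [0,0,0.02],"delta_rot": [0,0,0],"claw": 1},{"dp": [0,0,0.004],"delta_rot": [0,0,0],"claw": 1},{"dp": [0,0,0],"delta_rot": [0,0,0],"claw": 1}]}}

```text
t: 7.52
tool_pos: [0.4863, -0.1765, 0.0111]
tool_rot: [3.142, -0.0, -0.147]
contact_force: [0.8, -1.0, 0.2]
opening: -0.0002
```

```bash

python3 - <<'E'
from h import *
s=read_camera('scene'); o=observe(); plan([.486,-.176,.005],-8.4)
draw(s,o,100,140,220,250,6,'probe',[((0,0,0),(255,255,0)),((0,0,-.028),(0,255,0)),((0,0,-.073),(255,0,255))])
E
```

```text
t 7.58 pos [ 0.4865 -0.1766  0.0114] rot [ 1.7998e+02 -5.0000e-02 -8.4200e+00] F [-0.08  0.05  0.42] open 0.0
tool shift [-0.0006 -0.0005  0.0064] norm 0.0064 turn z -0.02
```

View pics/probe.png

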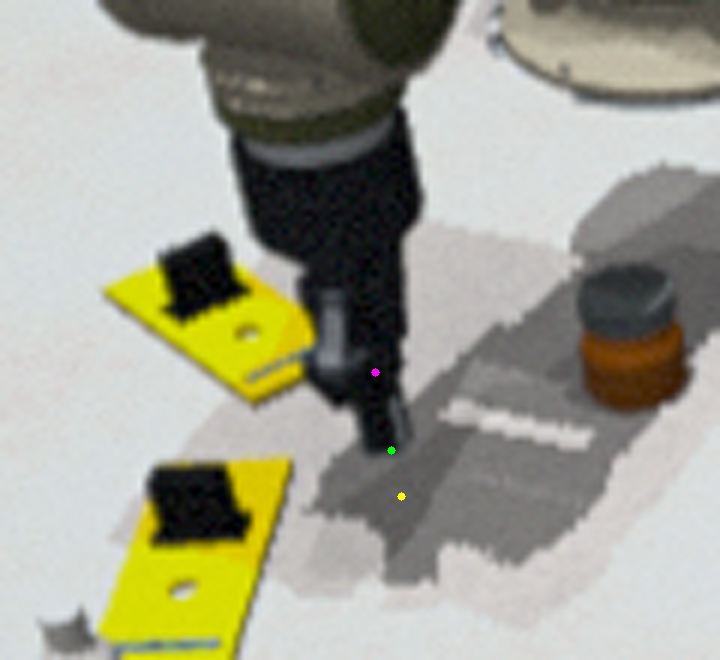

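Emit:
{"name": "apply_moves", "arguments": {"series": [{"dp": [0,0,0.004],"delta_rot": [0,0,0],"claw": 1},{"dp": [0,0,0.003],"delta_rot": [0,0,0],"claw": 1},{"dp": [0,0,0.002],"delta_rot": [0,0,0],"claw": 1},{"dp": [0,0,0.001],"delta_rot": [0,0,0],"claw": 1}]}}

```text
t: 8.07
tool_pos: [0.4861, -0.1763, 0.0007]
tool_rot: [-3.142, 0.0, -0.147]
contact_force: [0.3, -0.5, -0.2]
opening: -0.0002
```

Emit:
{"name": "apply_moves", "arguments": {"series": [{"dp": [0,0,0.002],"delta_rot": [0,0,0],"claw": 1},{"dp": [0,0,0.002],"delta_rot": [0,0,0],"claw": 1},{"dp": [0,0,0.001],"delta_rot": [0,0,0],"claw": 1}]}}

```text
t: 8.45
tool_pos: [0.4861, -0.1763, -0.0043]
tool_rot: [-3.142, 0.0, -0.147]
contact_force: [-0.8, -0.2, 0.3]
opening: -0.0002
```

There is no contact at reported z = -0.004, so the reported height really is off. Continuing the probe.

Emit:
{"name": "apply_moves", "arguments": {"series": [{"dp": [0,0,0.003],"delta_rot": [0,0,0],"claw": 1},{"dp": [0,0,0.003],"delta_rot": [0,0,0],"claw": 1},{"dp": [0,0,0.002],"delta_rot": [0,0,0],"claw": 1}]}}

```text
t: 8.82
tool_pos: [0.4861, -0.1762, -0.0124]
tool_rot: [-3.142, 0.0, -0.147]
contact_force: [-0.3, -0.0, -0.7]
opening: -0.0
```

Emit:
{"name": "apply_moves", "arguments": {"series": [{"dp": [0,0,0.0015],"delta_rot": [0,0,0],"claw": 1},{"dp": [0,0,0.0015],"delta_rot": [0,0,0],"claw": 1}]}}

```text
t: 9.07
tool_pos: [0.4862, -0.1763, -0.0153]
tool_rot: [3.142, -0.0, -0.147]
contact_force: [-0.7, -0.1, -0.2]
opening: -0.0
```

Emit:
{"name": "apply_moves", "arguments": {"series": [{"dp": [0,0,0.0015],"delta_rot": [0,0,0],"claw": 1},{"dp": [0,0,0.001],"delta_rot": [0,0,0],"claw": 1}]}}

```text
t: 9.32
tool_pos: [0.4861, -0.1763, -0.0178]
tool_rot: [3.142, 0.0, -0.147]
contact_force: [-0.2, 0.1, 0.6]
opening: 0.0
```

```bash

python3 - <<'E'
from h import *
s=read_camera('scene'); o=observe(); plan([.486,-.176,.005],-8.4)
draw(s,o,100,140,220,250,6,'probe2',[((0,0,0),(255,255,0)),((0,0,-.028),(0,255,0))])
E
```

```text
t 9.38 pos [ 0.4861 -0.1763 -0.0178] rot [-1.80e+02  1.00e-02 -8.41e+00] F [-0.51 -0.01 -0.02] open 0.0
tool shift [-0.0001 -0.0002 -0.0228] norm 0.0228 turn z -0.01
```

View pics/probe2.png

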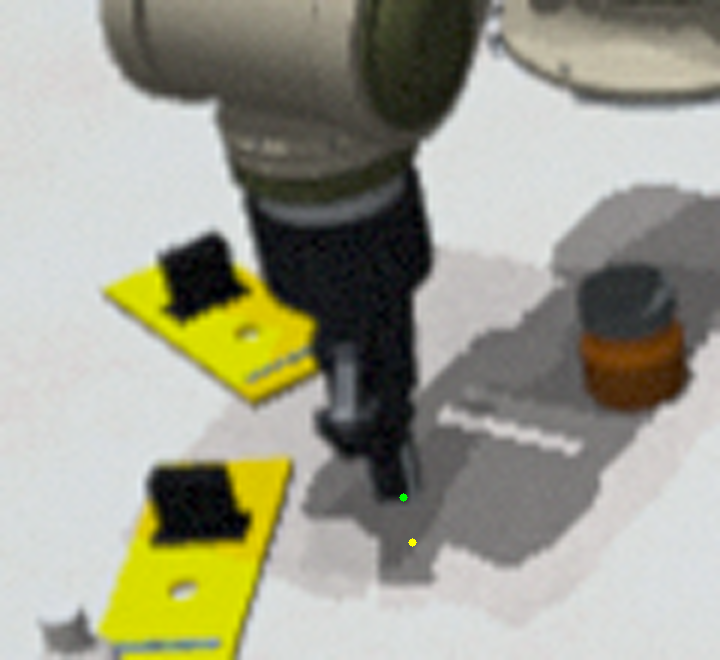

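Still no contact at -0.018. I'll check the robot base in the pictures and look from the top camera as well.

```bash

python3 - <<'E'
from h import *
t=read_camera('top'); s=read_camera('scene'); o=observe()
print('origin', proj(s,[0,0,0]),proj(t,[0,0,0]), o['joint_pos'].round(4), o['joint_efforts'].round(2))
draw(t,o,230,200,430,350,4,'ptop',[((0,0,0),(255,255,0)),((0,0,-.028),(0,255,0)),((0,0,-.15),(255,0,0))])
im=s['frame'].copy(); 
for P,c in (([0,0,0],(255,0,0)),(o['tool_pos'],(255,255,0))):
    q=proj(s,P); cv2.circle(im,tuple(int(round(a)) for a in q),2,c,-1)
save('pscene',im[80:260,90:330],3.3)
E
```

```text
origin [212.51175152 142.44623964] [298.68694545 412.03558109] [-0.577   0.6004  1.6763 -0.      0.8649 -0.4303] [-0.000e+00 -4.660e+01 -1.368e+01 -0.000e+00 -1.000e-02  0.000e+00]
```

View pics/ptop.png

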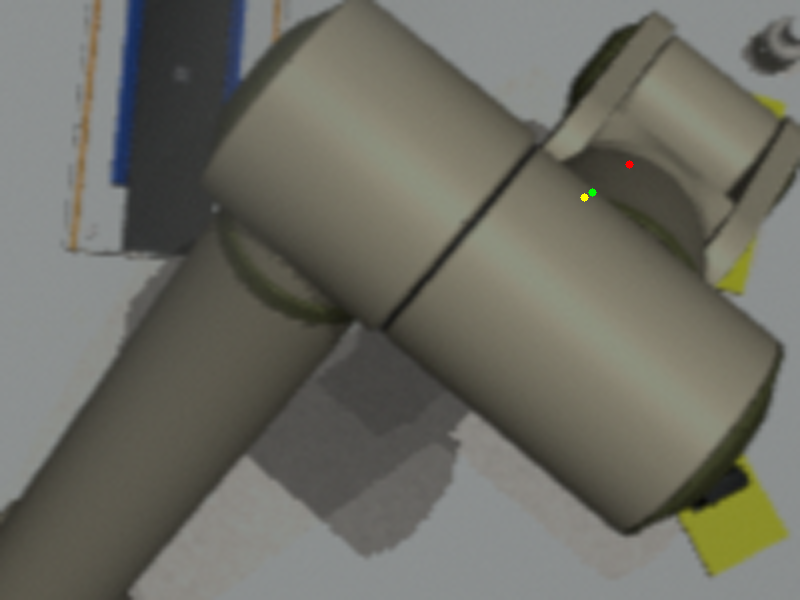

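View pics/pscene.png

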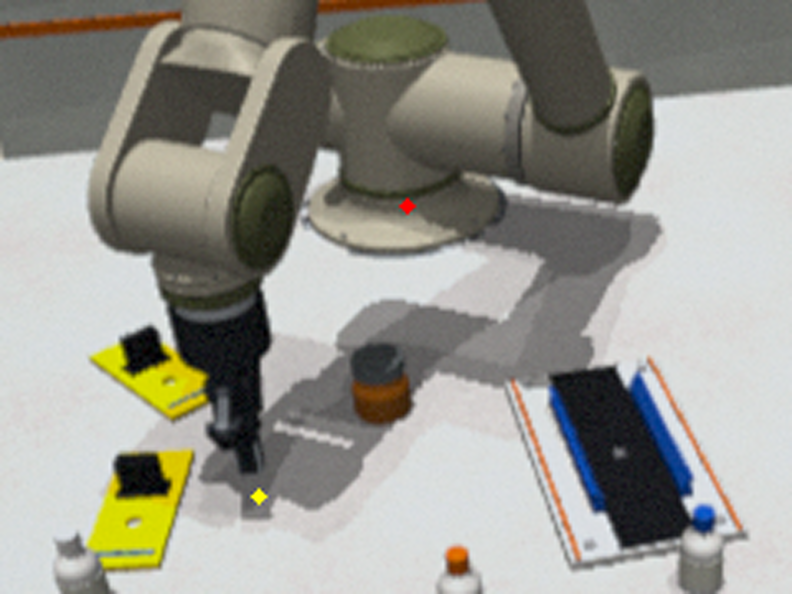

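Emit:
{"name": "apply_moves", "arguments": {"series": [{"dp": [0,0,0.002],"delta_rot": [0,0,0],"claw": 1},{"dp": [0,0,0.002],"delta_rot": [0,0,0],"claw": 1},{"dp": [0,0,0.001],"delta_rot": [0,0,0],"claw": 1}]}}

```text
t: 9.85
tool_pos: [0.4861, -0.1762, -0.0229]
tool_rot: [-3.141, 0.0, -0.147]
contact_force: [0.3, -0.4, 0.1]
opening: 0.0004
```

Emit:
{"name": "apply_moves", "arguments": {"series": [{"dp": [0,0,0.002],"delta_rot": [0,0,0],"claw": 1},{"dp": [0,0,0.001],"delta_rot": [0,0,0],"claw": 1}]}}

```text
t: 10.1
tool_pos: [0.4861, -0.1763, -0.0258]
tool_rot: [-3.142, 0.0, -0.147]
contact_force: [-0.5, 0.3, 0.1]
opening: -0.0002
```

Emit:
{"name": "apply_moves", "arguments": {"series": [{"dp": [0,0,0.002],"delta_rot": [0,0,0],"claw": 1},{"dp": [0,0,0.001],"delta_rot": [0,0,0],"claw": 1}]}}

```text
t: 10.35
tool_pos: [0.4863, -0.1764, -0.0275]
tool_rot: [3.141, -0.001, -0.147]
contact_force: [-5.2, 3.1, 23.7]
opening: 0.0
```

Emit:
{"name": "apply_moves", "arguments": {"series": [{"dp": [0,0,0.002],"delta_rot": [0,0,0],"claw": 1},{"dp": [0,0,0.001],"delta_rot": [0,0,0],"claw": 1}]}}

```text
t: 10.6
tool_pos: [0.4864, -0.1764, -0.0277]
tool_rot: [3.14, -0.002, -0.146]
contact_force: [-14.1, 7.4, 58.3]
opening: 0.0003
```

Contact comes at reported z = -0.0272, so the true TCP height is the reported height plus 27 mm. Batching that last step let the fingertip press reach 58 N on the bare bench. I'll back off at once and use single guarded steps from here.

Emit:
{"name": "apply_moves", "arguments": {"series": [{"dp": [0,0,-0.006],"delta_rot": [0,0,0],"claw": 1},{"dp": [0,0,-0.002],"delta_rot": [0,0,0],"claw": 1}]}}

```text
t: 10.85
tool_pos: [0.4863, -0.1764, -0.0234]
tool_rot: [3.141, -0.001, -0.147]
contact_force: [-0.8, 0.9, -0.4]
opening: 0.0004
```

```bash

python3 - <<'E'
from h import *
s=read_camera('scene'); o=observe(); plan([.486,-.176,.005],-8.4)
draw(s,o,140,190,200,240,12,'probe3',[((0,0,-.027),(0,255,0)),((0.012,0,-.027),(255,255,0)),((0.012,0.011,-.027),(255,0,0)),((0.012,-0.011,-.027),(255,0,0)),((-0.012,0.011,-.027),(255,0,255)),((-0.012,-0.011,-.027),(255,0,255))])
E
```

```text
t 10.9 pos [ 0.4862 -0.1763 -0.0235] rot [ 1.7999e+02 -2.0000e-02 -8.4100e+00] F [ 0.55 -0.42  0.1 ] open 0.0003
tool shift [-0.0003 -0.0003 -0.0285] norm 0.0285 turn z -0.01
```

View pics/probe3.png

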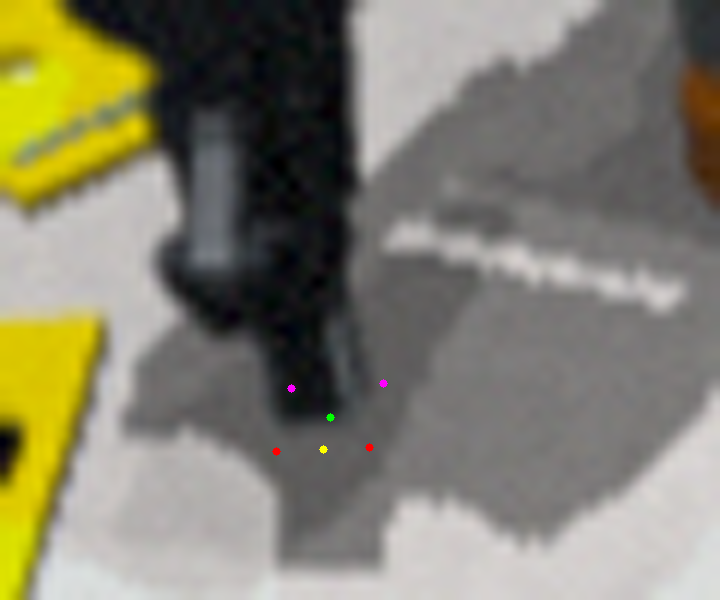

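Emit:
{"name": "apply_moves", "arguments": {"series": [{"dp": [0,0,-0.03],"delta_rot": [0,0,0],"claw": 0},{"dp": [0,0,-0.03],"delta_rot": [0,0,0],"claw": 0},{"dp": [0,0,-0.015],"delta_rot": [0,0,0],"claw": 0},{"dp": [0.0071,0.0447,0],"delta_rot": [0,0,0],"claw": 0},{"dp": [0.0071,0.0447,0],"delta_rot": [0,0,0],"claw": 0},{"dp": [0,0,0.01],"delta_rot": [0,0,0],"claw": 0},{"dp": [0,0,0.02],"delta_rot": [0,0,0],"claw": 0},{"dp": [0,0,0.02],"delta_rot": [0,0,0],"claw": 0},{"dp": [0,0,0.01],"delta_rot": [0,0,0],"claw": 0}]}}

```text
t: 12.02
tool_pos: [0.4865, -0.2656, -0.0103]
tool_rot: [-3.14, 0.002, -0.146]
contact_force: [0.1, 0.4, -0.3]
opening: 0.0856
```

```bash

python3 - <<'E'
from h import *
s=read_camera('scene'); o=observe(); plan([.487,-.267,-.014],-8.4)
draw(s,o,80,160,200,260,6,'g1',[((0,0,-.04),(255,0,0)),((0.0425,0,-.04),(255,255,0)),((-.0425,0,-.04),(0,255,0))])
E
```

```text
t 12.07 pos [ 0.4863 -0.2655 -0.0109] rot [-1.7988e+02  1.7000e-01 -8.3900e+00] F [ 0.14  0.86 -1.23] open 0.085
tool shift [0.0009 0.0014 0.0031] norm 0.0035 turn z 0.01
```

View pics/g1.png

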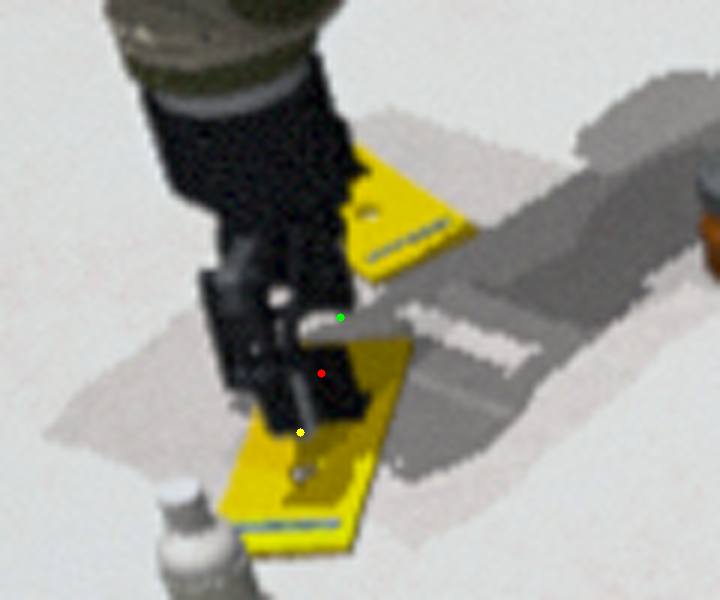

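The front finger now straddles the handle at crop (295,432), and the corrected projection agrees. Lowering the last few mm and closing.

Emit:
{"name": "apply_moves", "arguments": {"series": [{"dp": [0,0,0.003],"delta_rot": [0,0,0],"claw": 0},{"dp": [0,0,0],"delta_rot": [0,0,0],"claw": 0.5},{"dp": [0,0,0],"delta_rot": [0,0,0],"claw": 1},{"dp": [0,0,0],"delta_rot": [0,0,0],"claw": 1},{"dp": [0,0,0],"delta_rot": [0,0,0],"claw": 1},{"dp": [0,0,0],"delta_rot": [0,0,0],"claw": 1},{"dp": [0,0,0],"delta_rot": [0,0,0],"claw": 1}]}}

```text
t: 12.95
tool_pos: [0.4872, -0.2669, -0.0113]
tool_rot: [3.141, -0.0, -0.147]
contact_force: [-0.7, 0.5, 5.9]
opening: 0.0153
```

The opening reads 15.3 mm, so it has gripped the 16 mm handle. Lifting.

Emit:
{"name": "apply_moves", "arguments": {"series": [{"dp": [0,0,-0.005],"delta_rot": [0,0,0],"claw": 1},{"dp": [0,0,-0.015],"delta_rot": [0,0,0],"claw": 1},{"dp": [0,0,-0.03],"delta_rot": [0,0,0],"claw": 1},{"dp": [0,0,-0.03],"delta_rot": [0,0,0],"claw": 1},{"dp": [0,0,-0.03],"delta_rot": [0,0,0],"claw": 1},{"dp": [0,0,0],"delta_rot": [0,0,0],"claw": 1}]}}

```text
t: 13.7
tool_pos: [0.488, -0.2675, 0.1008]
tool_rot: [3.139, -0.004, -0.147]
contact_force: [0.7, -0.4, -3.0]
opening: 0.0152
```

```bash

python3 - <<'E'
from h import *
s=read_camera('scene'); o=observe(); plan([.463,.137,.1],2.7)
save('lift',s['frame'][120:270,80:250],4)
E
```

```text
t 13.75 pos [ 0.4872 -0.2669  0.099 ] rot [ 1.7995e+02 -8.0000e-02 -8.4100e+00] F [-0.54  0.   -3.12] open 0.0147
tool shift [-0.083  -0.396  -0.0015] norm 0.4046 turn z -11.11
```

View pics/lift.png

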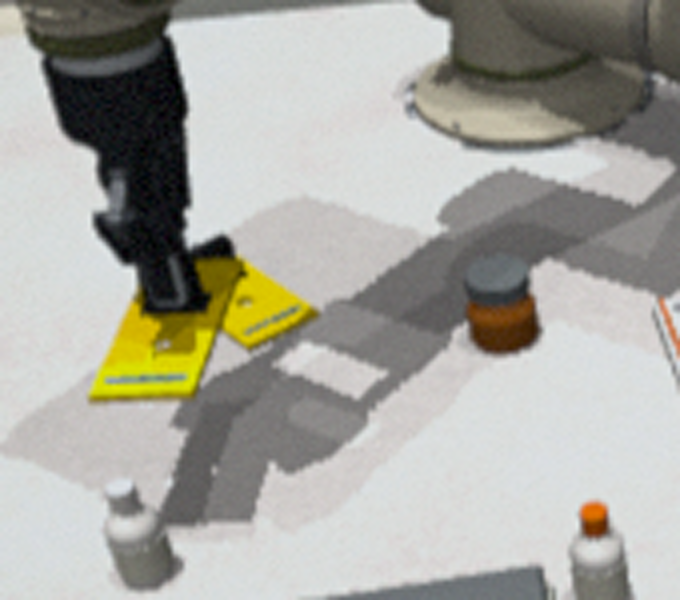

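The plate is held level with the stripe on the far end, and the other plate is undisturbed. Moving over the guide.

Emit:
{"name": "apply_moves", "arguments": {"series": [{"dp": [0,0,0],"delta_rot": [0,0,-5.5],"claw": 1},{"dp": [0,0,0],"delta_rot": [0,0,-5.6],"claw": 1},{"dp": [0,-0.025,0],"delta_rot": [0,0,0],"claw": 1},{"dp": [0,-0.045,0],"delta_rot": [0,0,0],"claw": 1},{"dp": [0,-0.045,0],"delta_rot": [0,0,0],"claw": 1},{"dp": [0,-0.045,0],"delta_rot": [0,0,0],"claw": 1},{"dp": [0,-0.045,0],"delta_rot": [0,0,0],"claw": 1},{"dp": [0,-0.045,0],"delta_rot": [0,0,0],"claw": 1},{"dp": [0,-0.045,0],"delta_rot": [0,0,0],"claw": 1},{"dp": [0,-0.045,0],"delta_rot": [0,0,0],"claw": 1},{"dp": [0,-0.041,0],"delta_rot": [0,0,0],"claw": 1},{"dp": [0,-0.025,0],"delta_rot": [0,0,0],"claw": 1}]}}

```text
t: 15.25
tool_pos: [0.4662, 0.1413, 0.0976]
tool_rot: [-3.141, 0.002, 0.047]
contact_force: [0.3, -0.3, -2.2]
opening: 0.0149
```

Emit:
{"name": "apply_moves", "arguments": {"series": [{"dp": [0,0,0.03],"delta_rot": [0,0,0],"claw": 1},{"dp": [0,0,0.015],"delta_rot": [0,0,0],"claw": 1},{"dp": [0,0,0],"delta_rot": [0,0,0],"claw": 1}]}}

```text
t: 15.62
tool_pos: [0.4662, 0.1394, 0.052]
tool_rot: [-3.141, 0.004, 0.047]
contact_force: [-0.1, -0.3, -1.7]
opening: 0.0149
```

```bash

python3 - <<'E'
from h import *
s=read_camera('scene'); t=read_camera('top'); o=observe(); plan([.467,.139,.055],2.7)
save('ov_s',s['frame'][140:270,200:340],5); save('ov_t',t['frame'][150:290,220:340],5)
z=o['tool_pos'][2]+.0113+.006; print('top z',z)
for st,c,m in blob(s,(24,110,70),(36,255,255),(200,140,340,270),80): print(st,c.round(1),wrect(s,m,z))
for st,c,m in blob(t,(24,110,60),(36,255,255),(220,150,340,290),80): print('top',st,c.round(1),wrect(t,m,z))
E
```

```text
t 15.72 pos [0.4676 0.1391 0.0535] rot [-1.7999e+02  2.0000e-02  2.6700e+00] F [ 0.48 -0.09 -1.76] open 0.015
tool shift [-0.0007  0.0001 -0.0015] norm 0.0017 turn z -0.03
top z 0.0707854925925466
[258 179  34  32 514] [274.3 196.2] ((492.9221496582031, 137.18960571289062), (157.31527709960938, 66.26284790039062), 1.2463692426681519)
```

View pics/ov_s.png

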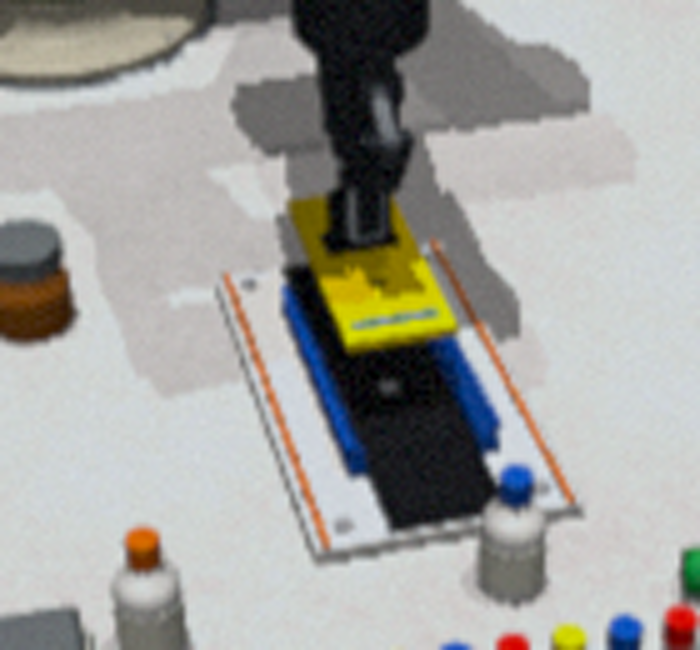

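View pics/ov_t.png

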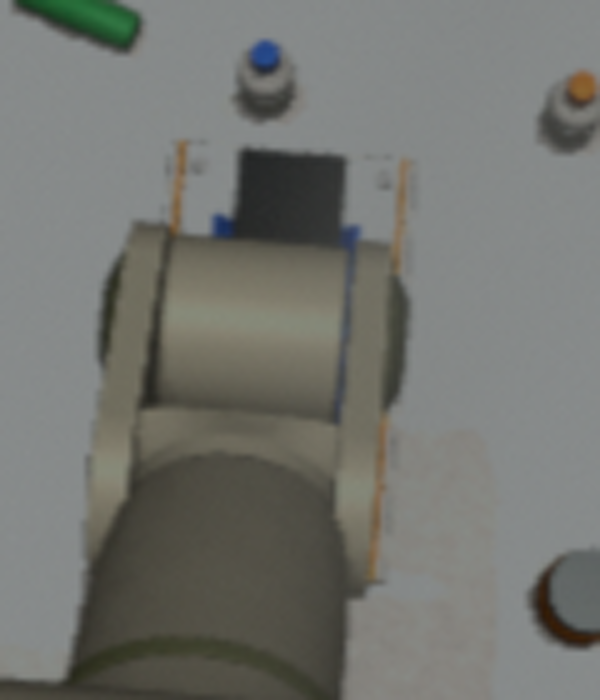

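The scene shows the plate above the guide mouth with the hole about 32 mm short of the pin (scene px 278,217). It sits about 1 mm off laterally, within the lips' lead-in. Lowering gently.

Emit:
{"name": "apply_moves", "arguments": {"series": [{"dp": [0,-0.0005,0.014],"delta_rot": [0,0,0],"claw": 1},{"dp": [0,0,0.01],"delta_rot": [0,0,0],"claw": 1},{"dp": [0,0,0.005],"delta_rot": [0,0,0],"claw": 1},{"dp": [0,0,0.003],"delta_rot": [0,0,0],"claw": 1},{"dp": [0,0,0],"delta_rot": [0,0,0],"claw": 1}]}}

```text
t: 16.35
tool_pos: [0.4681, 0.1392, 0.0212]
tool_rot: [3.142, 0.0, 0.047]
contact_force: [-0.1, -0.1, -1.1]
opening: 0.0149
```

```bash

python3 - <<'E'
from h import *
s=read_camera('scene'); o=observe(); plan([.467,.139,.010],2.7)
save('lo1',s['frame'][160:260,220:330],7)
z=o['tool_pos'][2]+.0113+.006; print('top z',z)
for st,c,m in blob(s,(24,110,70),(36,255,255),(200,140,340,270),80): print(st,c.round(1),wrect(s,m,z))
E
```

```text
t 16.4 pos [0.4682 0.1392 0.0214] rot [ 1.80e+02 -1.00e-02  2.69e+00] F [-0.53 -0.88 -2.28] open 0.0149
tool shift [-0.0012  0.0002  0.0114] norm 0.0115 turn z -0.01
top z 0.038717508887215375
[258 188  33  32 520] [274.2 205.1] ((492.3939514160156, 137.15097045898438), (157.1436309814453, 66.88336944580078), 1.9747904539108276)
```

View pics/lo1.png

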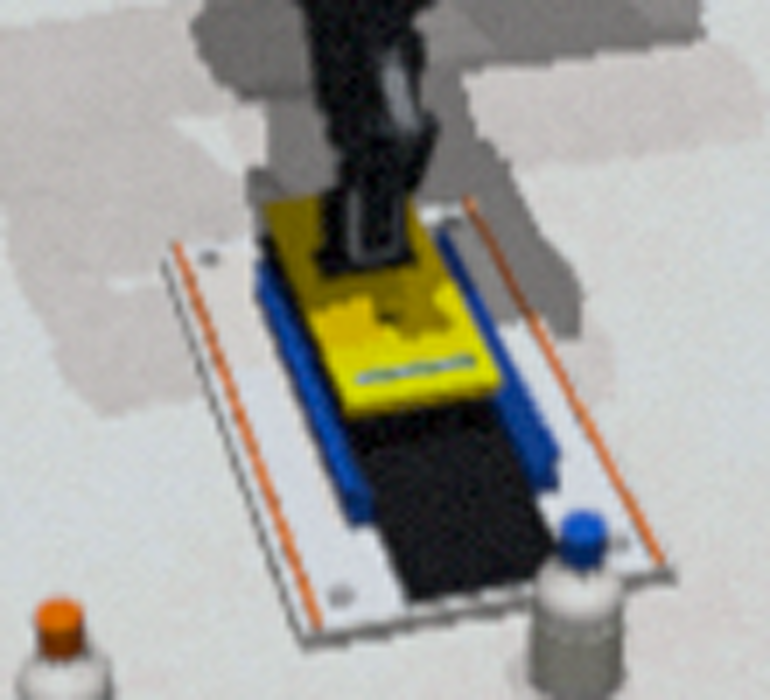

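It is well centred and there is no contact force. Continuing in small steps.

Emit:
{"name": "apply_moves", "arguments": {"series": [{"dp": [0,-0.0005,0.003],"delta_rot": [0,0,0],"claw": 1},{"dp": [0,0,0.002],"delta_rot": [0,0,0],"claw": 1},{"dp": [0,0,0.001],"delta_rot": [0,0,0],"claw": 1}]}}

```text
t: 16.77
tool_pos: [0.468, 0.1398, 0.0152]
tool_rot: [3.142, 0.0, 0.047]
contact_force: [0.7, -0.5, -2.0]
opening: 0.015
```

Emit:
{"name": "apply_moves", "arguments": {"series": [{"dp": [0,0,0.001],"delta_rot": [0,0,0],"claw": 1},{"dp": [0,0,0.001],"delta_rot": [0,0,0],"claw": 1}]}}

```text
t: 17.02
tool_pos: [0.4681, 0.1397, 0.0133]
tool_rot: [3.142, -0.0, 0.047]
contact_force: [0.0, -0.0, -1.9]
opening: 0.0152
```

Emit:
{"name": "apply_moves", "arguments": {"series": [{"dp": [0,0,0.001],"delta_rot": [0,0,0],"claw": 1},{"dp": [0,0,0.0005],"delta_rot": [0,0,0],"claw": 1}]}}

```text
t: 17.27
tool_pos: [0.468, 0.1397, 0.0118]
tool_rot: [3.142, 0.0, 0.047]
contact_force: [0.5, -0.8, -1.8]
opening: 0.015
```

Emit:
{"name": "apply_moves", "arguments": {"series": [{"dp": [0,0,0.0008],"delta_rot": [0,0,0],"claw": 1},{"dp": [0,0,0.0005],"delta_rot": [0,0,0],"claw": 1}]}}

```text
t: 17.52
tool_pos: [0.468, 0.1397, 0.0105]
tool_rot: [-3.142, -0.0, 0.047]
contact_force: [-0.4, 0.1, 0.8]
opening: 0.0147
```

Emit:
{"name": "apply_moves", "arguments": {"series": [{"dp": [0,0,0],"delta_rot": [0,0,0],"claw": 1}]}}

```text
t: 17.65
tool_pos: [0.4681, 0.1397, 0.0105]
tool_rot: [3.141, -0.0, 0.047]
contact_force: [-0.3, -0.5, -1.8]
opening: 0.0151
```

```bash

python3 - <<'E'
from h import *
s=read_camera('scene'); o=observe(); plan([.467,.139,.010],2.7); print(o['wrist_torque'])
save('lo2',s['frame'][160:260,220:330],7)
z=.012+.006+.006
for st,c,m in blob(s,(24,110,70),(36,255,255),(200,140,340,270),80): print(st,c.round(1),wrect(s,m,z))
E
```

```text
t 17.7 pos [0.468  0.1397 0.0105] rot [179.99   0.     2.69] F [ 0.37 -0.06 -1.94] open 0.0152
tool shift [-0.0011  0.0007  0.0005] norm 0.0013 turn z -0.01
[-0.14237256 -0.0056004  -0.01405241]
[258 191  33  32 509] [274.3 208. ] ((486.6973876953125, 137.73837280273438), (157.99099731445312, 65.39751434326172), 2.742171287536621)
```

View pics/lo2.png

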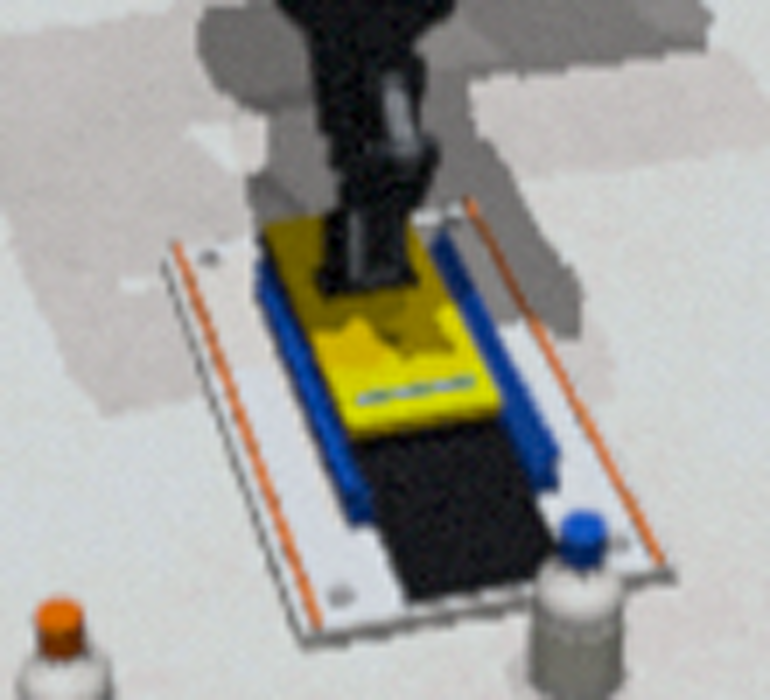

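Emit:
{"name": "apply_moves", "arguments": {"series": [{"dp": [0,0,0.0007],"delta_rot": [0,0,0],"claw": 1},{"dp": [0,0,0.0003],"delta_rot": [0,0,0],"claw": 1}]}}

```text
t: 17.95
tool_pos: [0.4681, 0.1397, 0.0095]
tool_rot: [3.141, -0.0, 0.047]
contact_force: [-0.6, -1.8, -1.1]
opening: 0.015
```

Emit:
{"name": "apply_moves", "arguments": {"series": [{"dp": [0,0,0.0007],"delta_rot": [0,0,0],"claw": 1},{"dp": [0,0,0.0003],"delta_rot": [0,0,0],"claw": 1}]}}

```text
t: 18.2
tool_pos: [0.4681, 0.1397, 0.0085]
tool_rot: [3.141, -0.0, 0.047]
contact_force: [0.3, -1.9, -1.5]
opening: 0.0148
```

A slight lateral touch shows (Fy about -2 N), so I'll ease 0.6 mm toward -y while lowering.

Emit:
{"name": "apply_moves", "arguments": {"series": [{"dp": [0,0.0006,0],"delta_rot": [0,0,0],"claw": 1},{"dp": [0,0,0.0007],"delta_rot": [0,0,0],"claw": 1}]}}

```text
t: 18.45
tool_pos: [0.468, 0.1392, 0.0078]
tool_rot: [-3.141, 0.0, 0.047]
contact_force: [0.9, 0.4, -1.3]
opening: 0.0151
```

Emit:
{"name": "apply_moves", "arguments": {"series": [{"dp": [0,0,0.0007],"delta_rot": [0,0,0],"claw": 1},{"dp": [0,0,0.0003],"delta_rot": [0,0,0],"claw": 1}]}}

```text
t: 18.7
tool_pos: [0.468, 0.1392, 0.0067]
tool_rot: [-3.142, 0.0, 0.047]
contact_force: [-0.8, -0.8, -2.2]
opening: 0.0153
```

Emit:
{"name": "apply_moves", "arguments": {"series": [{"dp": [0,0,0.0007],"delta_rot": [0,0,0],"claw": 1},{"dp": [0,0,0.0003],"delta_rot": [0,0,0],"claw": 1}]}}

```text
t: 18.95
tool_pos: [0.4679, 0.1392, 0.0062]
tool_rot: [3.142, -0.0, 0.047]
contact_force: [-3.7, -0.2, 6.2]
opening: 0.0149
```

The plate has touched down on the pin with about 6 N, and its height fits 18 mm. Easing up slightly and opening the fingers partway so it settles tilted.

Emit:
{"name": "apply_moves", "arguments": {"series": [{"dp": [0,0,-0.0008],"delta_rot": [0,0,0],"claw": 1},{"dp": [0,0,0],"delta_rot": [0,0,0],"claw": 0.75},{"dp": [0,0,0],"delta_rot": [0,0,0],"claw": 0.65},{"dp": [0,0,0],"delta_rot": [0,0,0],"claw": 0.65},{"dp": [0,0,0],"delta_rot": [0,0,0],"claw": 0.65}]}}

```text
t: 19.58
tool_pos: [0.4681, 0.1392, 0.0066]
tool_rot: [3.142, -0.0, 0.047]
contact_force: [-1.1, 1.1, 0.1]
opening: 0.0297
```

```bash

python3 - <<'E'
from h import *
s=read_camera('scene'); o=observe(); plan([.467,.139,.010],2.7)
save('rel1',s['frame'][160:260,220:330],7)
for st,c,m in blob(s,(24,110,70),(36,255,255),(200,140,340,270),80): print(st,c.round(1),wrect(s,m,.022))
E
```

```text
t 19.62 pos [0.4681 0.1392 0.0066] rot [-180.     -0.      2.69] F [-0.03  0.16  0.59] open 0.0298
tool shift [-0.0011  0.0001 -0.0034] norm 0.0036 turn z -0.01
[258 193  33  30 482] [274.5 209.3] ((491.7315979003906, 137.04818725585938), (149.35508728027344, 65.70561218261719), 3.561628818511963)
```

View pics/rel1.png

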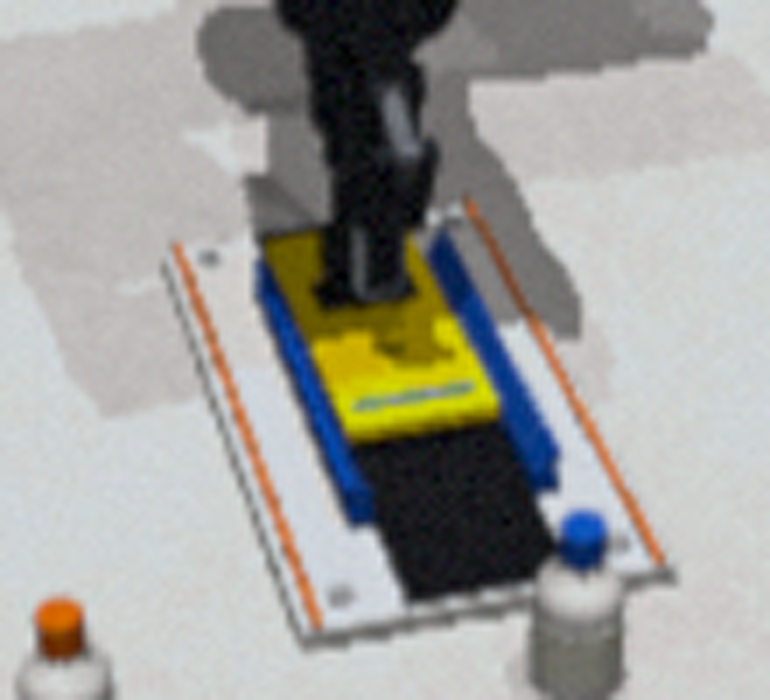

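The plate lies between the rails, tilted with its near edge down and the hole about 31 mm short. I'll lower the part-open fingers a little and push the handle with the rear finger.

Emit:
{"name": "apply_moves", "arguments": {"series": [{"dp": [0,0,0.003],"delta_rot": [0,0,0],"claw": 0.65},{"dp": [0,0,0.002],"delta_rot": [0,0,0],"claw": 0.65},{"dp": [0.002,0,0],"delta_rot": [0,0,0],"claw": 0.65},{"dp": [0.002,0,0],"delta_rot": [0,0,0],"claw": 0.65},{"dp": [0.001,0,0],"delta_rot": [0,0,0],"claw": 0.65}]}}

```text
t: 20.25
tool_pos: [0.4732, 0.1394, 0.0017]
tool_rot: [3.142, 0.0, 0.047]
contact_force: [-1.1, 0.4, 2.0]
opening: 0.0299
```

Emit:
{"name": "apply_moves", "arguments": {"series": [{"dp": [0.001,0,0],"delta_rot": [0,0,0],"claw": 0.65},{"dp": [0.001,0,0],"delta_rot": [0,0,0],"claw": 0.65},{"dp": [0.001,0,0],"delta_rot": [0,0,0],"claw": 0.65}]}}

```text
t: 20.62
tool_pos: [0.4759, 0.1395, 0.0016]
tool_rot: [-3.142, 0.0, 0.047]
contact_force: [-2.8, -0.9, 1.4]
opening: 0.0301
```

Contact with the handle reads about 2.8 N. Sliding on.

Emit:
{"name": "apply_moves", "arguments": {"series": [{"dp": [0.001,0,0],"delta_rot": [0,0,0],"claw": 0.65},{"dp": [0.001,0,0],"delta_rot": [0,0,0],"claw": 0.65},{"dp": [0.001,0,0],"delta_rot": [0,0,0],"claw": 0.65},{"dp": [0.001,0,0],"delta_rot": [0,0,0],"claw": 0.65}]}}

```text
t: 21.12
tool_pos: [0.4801, 0.1397, 0.0016]
tool_rot: [-3.142, 0.0, 0.047]
contact_force: [-2.2, 0.1, 3.3]
opening: 0.0296
```

```bash

python3 - <<'E'
from h import *
s=read_camera('scene'); o=observe(); plan([.467,.139,.010],2.7)
save('sl1',s['frame'][160:260,220:330],7)
for st,c,m in blob(s,(24,110,70),(36,255,255),(200,140,340,270),80): print(st,c.round(1),wrect(s,m,.022))
E
```

```text
t 21.18 pos [0.4802 0.1397 0.0016] rot [-1.80e+02 -1.00e-02  2.69e+00] F [-1.48 -0.15  2.45] open 0.03
tool shift [-0.0133  0.0001 -0.0084] norm 0.0157 turn z -0.01
[258 195  34  30 466] [275.2 211. ] ((499.4464416503906, 137.64755249023438), (146.87045288085938, 65.42324829101562), 3.044757127761841)
```

View pics/sl1.png

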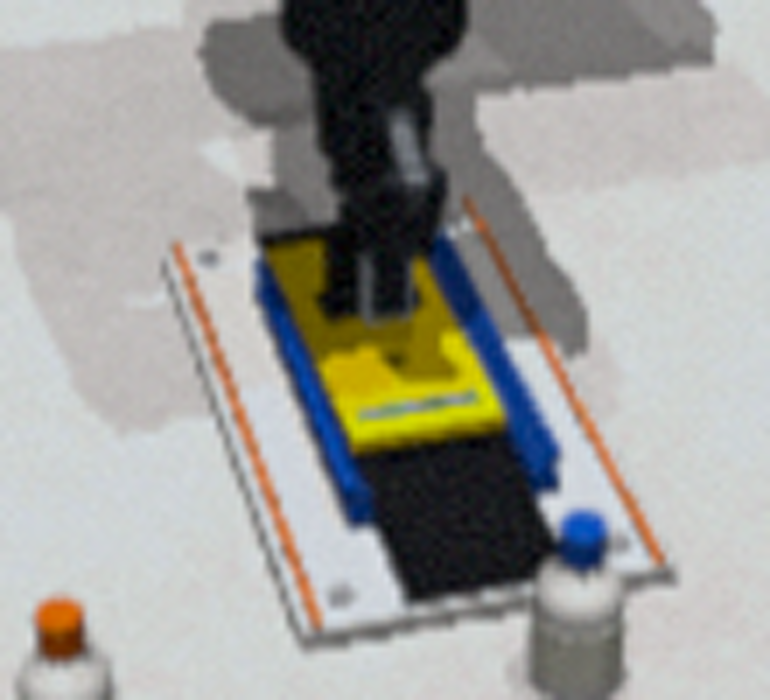

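Emit:
{"name": "apply_moves", "arguments": {"series": [{"dp": [0.0012,0,0],"delta_rot": [0,0,0],"claw": 0.65},{"dp": [0.0012,0,0],"delta_rot": [0,0,0],"claw": 0.65},{"dp": [0.0012,0,0],"delta_rot": [0,0,0],"claw": 0.65},{"dp": [0.0012,0,0],"delta_rot": [0,0,0],"claw": 0.65},{"dp": [0.0012,0,0],"delta_rot": [0,0,0],"claw": 0.65},{"dp": [0.001,0,0],"delta_rot": [0,0,0],"claw": 0.65}]}}

```text
t: 21.92
tool_pos: [0.4871, 0.14, 0.0016]
tool_rot: [3.142, -0.0, 0.047]
contact_force: [-2.6, 0.3, 1.4]
opening: 0.0297
```

Emit:
{"name": "apply_moves", "arguments": {"series": [{"dp": [0.001,0,0],"delta_rot": [0,0,0],"claw": 0.65},{"dp": [0.001,0,0],"delta_rot": [0,0,0],"claw": 0.65},{"dp": [0.001,0,0],"delta_rot": [0,0,0],"claw": 0.65},{"dp": [0.001,0,0],"delta_rot": [0,0,0],"claw": 0.65}]}}

```text
t: 22.42
tool_pos: [0.4912, 0.1402, 0.0016]
tool_rot: [-3.142, -0.0, 0.047]
contact_force: [-2.7, -0.1, 2.1]
opening: 0.0297
```

```bash

python3 - <<'E'
from h import *
s=read_camera('scene'); o=observe(); plan([.467,.139,.010],2.7)
save('sl2',s['frame'][160:260,220:330],7)
for st,c,m in blob(s,(24,110,70),(36,255,255),(200,140,340,270),80): print(st,c.round(1),wrect(s,m,.022))
E
```

```text
t 22.48 pos [0.4913 0.1402 0.0016] rot [ 1.80e+02 -2.00e-02  2.69e+00] F [-2.13 -0.06  1.97] open 0.0301
tool shift [-0.0244  0.0001 -0.0084] norm 0.0258 turn z -0.01
[259 196  34  31 478] [276.1 213. ] ((509.2332763671875, 138.1121826171875), (147.69224548339844, 65.50564575195312), 3.3358287811279297)
```

View pics/sl2.png

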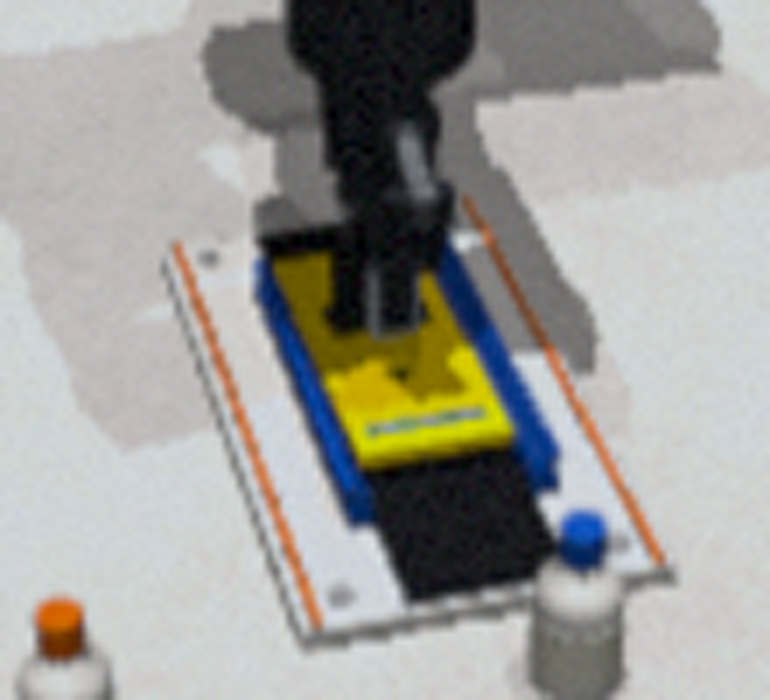

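Emit:
{"name": "apply_moves", "arguments": {"series": [{"dp": [0.001,0,0],"delta_rot": [0,0,0],"claw": 0.65},{"dp": [0.001,0,0],"delta_rot": [0,0,0],"claw": 0.65},{"dp": [0.001,0,0],"delta_rot": [0,0,0],"claw": 0.65},{"dp": [0.001,0,0],"delta_rot": [0,0,0],"claw": 0.65}]}}

```text
t: 22.98
tool_pos: [0.4951, 0.1404, 0.0016]
tool_rot: [3.142, 0.0, 0.047]
contact_force: [-1.8, -0.5, 1.8]
opening: 0.0303
```

Emit:
{"name": "apply_moves", "arguments": {"series": [{"dp": [0.0008,0,0],"delta_rot": [0,0,0],"claw": 0.65},{"dp": [0.0008,0,0],"delta_rot": [0,0,0],"claw": 0.65},{"dp": [0.0008,0,0],"delta_rot": [0,0,0],"claw": 0.65}]}}

```text
t: 23.35
tool_pos: [0.4978, 0.1405, 0.0016]
tool_rot: [3.142, -0.001, 0.047]
contact_force: [0.8, -0.6, 0.3]
opening: 0.0295
```

The push force vanished, so the plate may have dropped already. Looking.

```bash

python3 - <<'E'
from h import *
s=read_camera('scene'); o=observe(); plan([.467,.139,.010],2.7)
save('sl3',s['frame'][160:260,220:330],7)
for st,c,m in blob(s,(24,110,70),(36,255,255),(200,140,340,270),80): print(st,c.round(1),wrect(s,m,.018))
E
```

```text
t 23.4 pos [0.4979 0.1405 0.0017] rot [ 1.80e+02 -5.00e-02  2.68e+00] F [ 0.48 -0.06 -0.19] open 0.0301
tool shift [-0.031   0.0001 -0.0084] norm 0.0321 turn z -0.02
[260 198  34  33 523] [276.9 215.7] ((515.809814453125, 138.93197631835938), (159.20913696289062, 65.06939697265625), 2.6828970909118652)
```

View pics/sl3.png

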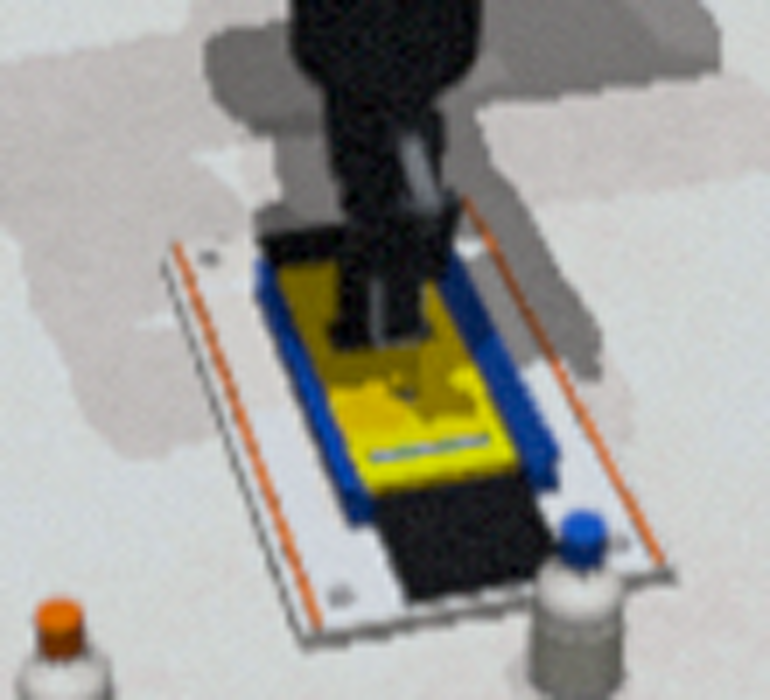

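The plate's front edge dropped and the outline is now that of a flat plate (yaw 2.68° against the guide's 2.7°). I'll centre the fingers around the handle and rise clear.

Emit:
{"name": "apply_moves", "arguments": {"series": [{"dp": [-0.003,0,0],"delta_rot": [0,0,0],"claw": 0.6},{"dp": [-0.003,0,0],"delta_rot": [0,0,0],"claw": 0.55},{"dp": [0,0,-0.004],"delta_rot": [0,0,0],"claw": 0.55},{"dp": [0,0,-0.01],"delta_rot": [0,0,0],"claw": 0.55},{"dp": [0,0,-0.025],"delta_rot": [0,0,0],"claw": 0.55},{"dp": [0,0,-0.04],"delta_rot": [0,0,0],"claw": 0.55},{"dp": [0,0,-0.05],"delta_rot": [0,0,0],"claw": 0.5},{"dp": [0,0,-0.04],"delta_rot": [0,0,0],"claw": 0.5},{"dp": [-0.05,0,0],"delta_rot": [0,0,0],"claw": 0.5},{"dp": [-0.05,0,0],"delta_rot": [0,0,0],"claw": 0.5}]}}

```text
t: 24.65
tool_pos: [0.3904, 0.1355, 0.1715]
tool_rot: [-3.142, -0.002, 0.047]
contact_force: [-0.4, 0.1, 0.3]
opening: 0.043
```

```bash

python3 - <<'E'
from h import *
s=read_camera('scene'); t=read_camera('top'); o=observe(); plan([.467,.139,.010],2.7)
save('f_s',s['frame'][160:260,220:330],7); save('f_t',t['frame'][150:290,220:340],5); save('f_all',s['frame'],1.4)
for n,pic in (('s',s),('t',t)):
  for st,c,m in blob(pic,(24,110,60),(36,255,255),(200,140,340,290),80):
    (cx,cy),wh,a=wrect(pic,m,.018); print(n,st,cx,cy,wh,a)
E
```

```text
t 24.75 pos [0.3872 0.1357 0.1713] rot [-1.80e+02  8.00e-02  2.74e+00] F [ 0.39  0.41 -0.18] open 0.0427
tool shift [0.0801 0.0005 0.1612] norm 0.18 turn z 0.04
s [260 197  34  34 570] 514.6425170898438 138.87728881835938 (163.9178009033203, 65.06939697265625) 2.6828973293304443
t [264 200  23  24 411] 553.926513671875 139.7562255859375 (68.79307556152344, 62.927757263183594) 2.306826114654541
```

View pics/f_s.png

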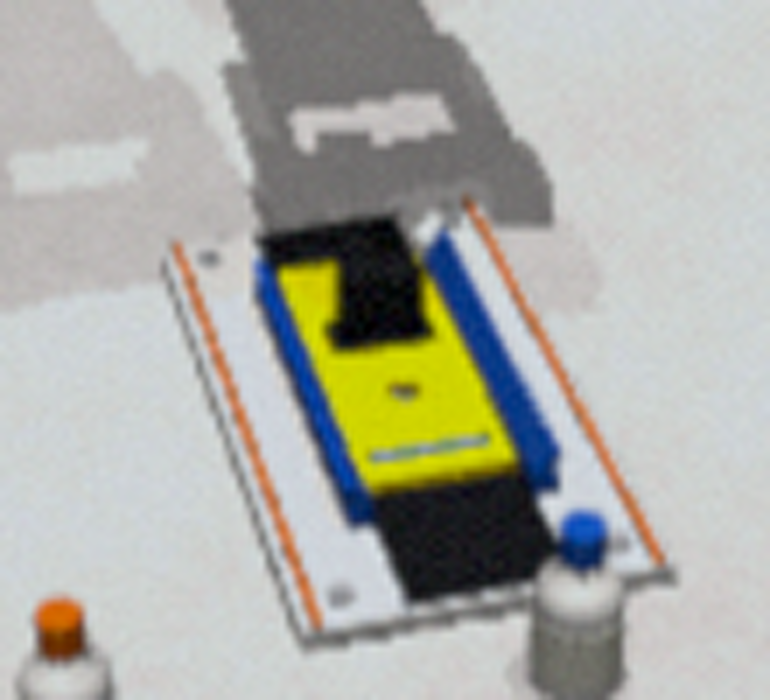

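View pics/f_t.png

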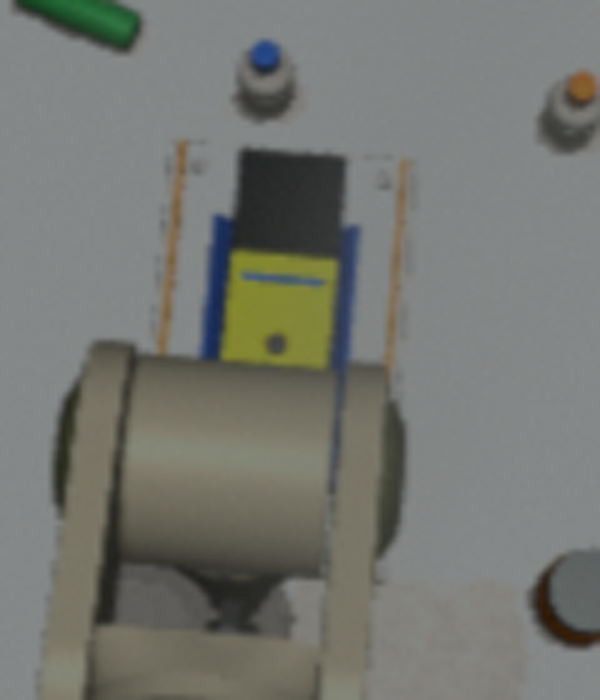

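View pics/f_all.png

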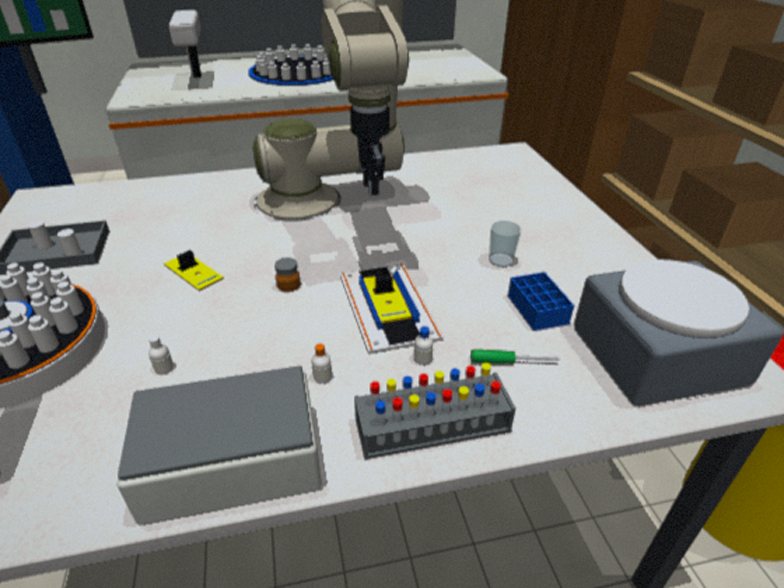

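In the top view the hole centre is at (275.4,218.6), right on the pin's earlier (275.3,218.5). As a last check I'll overlay a flat-seated plate model and a tilted one.

```bash

python3 - <<'E'
from h import *
from scipy.optimize import least_squares
s=read_camera('scene'); t=read_camera('top')
d=np.load('p0.npz')
a=np.radians(2.7)
def model(h,tilt):
    # hole centre xy, flat (tilt=0) or near edge on floor tilt deg
    th=np.radians(tilt); P=[]
    ux=np.array([np.cos(a),np.sin(a),0]);uy=np.array([-np.sin(a),np.cos(a),0])
    def pt(x,y,z): 
        X=(x+75)*np.cos(th)-z*np.sin(th)-75; Z=.012*1000+(x+75)*np.sin(th)+z*np.cos(th)
        return np.array([h[0],h[1],0])+ux*(X-20)/1e3+uy*y/1e3+np.array([0,0,Z/1e3])
    top=[pt(x,y,6) for x,y in((-75,-32),(75,-32),(75,32),(-75,32))]
    hole=[pt(20+6.5*np.cos(q),6.5*np.sin(q),6) for q in np.linspace(0,6.3,20)]
    return top,hole
for n,pic,h,box,k in (('s',s,(.5422,.1384),(245,180,315,245),10),('t',t,(.532,.1385),(245,190,305,240),10)):
    c0,r0,c1,r1=box
    base=cv2.resize(pic['frame'][r0:r1,c0:c1],None,fx=k,fy=k,interpolation=cv2.INTER_CUBIC)
    for tilt,col in ((0,(255,0,0)),(3.6,(0,255,255))):
        for poly in model(h,tilt):
            q=np.array([((proj(pic,p)-[c0,r0]+.5)*k) for p in poly]).astype(np.int32)
            cv2.polylines(base,[q.reshape(-1,1,2)],True,col,1)
    save('ovl_'+n,base)
print(round(observe()['t'],2))
E
```

```text
24.85
```

View pics/ovl_s.png

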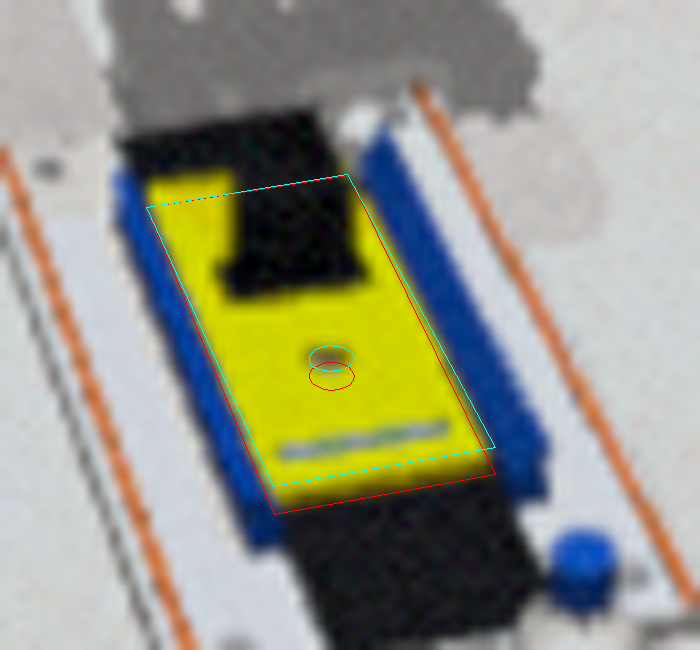

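View pics/ovl_t.png

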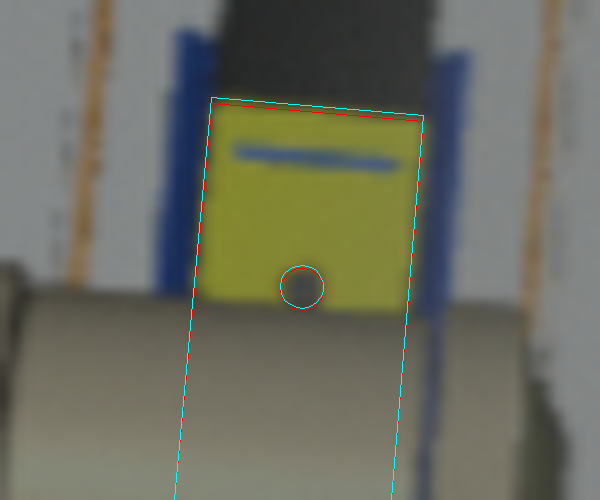

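The scene outline along the left edge spans about 314 crop px. A flat plate predicts 307 and a tilted one 280, so the plate is flat. The top view puts the hole exactly on the pin, and the robot is clear. Handing in.

```bash
python3 -c "
from h import *
print(hand_in()); o=observe(); print(o['t'],o['contact_force'])"
```

```text
the job is handed in; nothing more can be done
None
the job is handed in; nothing more can be done
```

The farther yellow plate is seated in the guide. I laid it between the rails riding on the pin with its hole about 31 mm short. I then pushed it gently by the handle until it dropped, withdrew the gripper and handed in at about 25 s.

**Last checks**
- **Hole on pin:** in the top view the hole centre is at (275.4, 218.6), against (275.3, 218.5) for the pin seen earlier.
- **Flat:** the outline in the scene view fits a flat plate (314 px measured; 307 predicted flat, 280 tilted).
- **Forces on the plate:** sliding readings were about 2–3 N and the touchdown on the pin about 6 N, with the push force gone at the drop.
- **Bystanders:** they look unmoved in the last scene picture.

**What disagreed or went wrong**
- **Height reading:** the reported tool height was about 27 mm too low. I saw it in the pictures, confirmed it by touching bare bench, and corrected for it.
- **Over-pressed bench:** during that touch the shut fingertips briefly pressed the bench with about 58 N. I had batched two steps instead of checking between them. This is above the 40 N limit set for the arm and gripper body, and I can't tell whether fingertips count under that limit.
- **Scene camera:** it put the pin 6–10 mm farther away than the top camera did. For the final check I relied on the top view and on the plate lying flat.

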